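# Hang the tumbler holders and nest the tumblers

## Task

Get the tea counter ready: first hang both steel tumbler holders side by side on the rack's rail by their hooks, on the robot's side, easing each one down and letting go slowly so that it hangs straight against the stop bar. Then lower every tumbler upright into the holder of its own size, the large ones nested in the large holder and the small ones in the small holder, each fully down but just resting and never forced tight. Leave the other things on the counter in place.

Things in the scene. Friction and masses are not known exactly. Their poses are not given: they have to be found in the camera images.
- rack: fixed steel rack, its place varies. Origin on the worktop below the rail's middle; the rail lies along y, x points away from the robot's side. Two posts at y +-160 mm, 176 mm tall. 60 mm below the rail's axis a 10 mm stop bar, its front 10 mm in front (-x) of that axis: the strap of a hung holder leans on it. Holders hang on the -x side, their x along the rack's x
- rail_mid (a point): middle of the axis of the rail, a round bar 12 mm thick, 170 mm above the worktop; axes as the rack's
- large_holder: large steel tumbler holder, loose, 250 g (0.8 to 1.3 times), stands on the worktop. Origin: centre of its sleeve, at the underside; x to the hook, z up. Base plate x -34 to 42, y +-30 mm; tapered sleeve, inside 62 mm at the rim, 62 mm up. At the back a strap 36 mm wide (back face x 42 mm), a hook and a lug. A large tumbler rests in it with its underside 6 mm up, the next at 34, 62 mm
- large_holder_hook (a point): in the large holder's hook, where the rail's axis lies once hung: x 51 mm, 86 mm up; axes as the holder's. The hook: a plate with its underside 92 mm up, and behind it a lip 20 mm down, leaving an 18 mm gap (x 42 to 60 mm, this point in its middle) that opens downwards. The holder's weight lies 30 to 50 mm in front (-x) of it
- large_holder_lug (a point): centre of the top of the large holder's black grip lug, 126 mm up, x 51 mm: a block 14 mm (x) by 24 mm (y), 30 mm high, on the hook plate; meant for gripping from above across its 24 mm
- small_holder: small steel tumbler holder, loose, 220 g (0.8 to 1.3 times), stands on the worktop. Origin: centre of its sleeve, at the underside; x to the hook, z up. Base plate x -34 to 42, y +-30 mm; tapered sleeve, inside 50 mm at the rim, 44 mm up. At the back a strap 36 mm wide (back face x 42 mm), a hook and a lug. A small tumbler rests in it with its underside 6 mm up, the next at 34, 62 mm
- small_holder_hook (a point): in the small holder's hook, where the rail's axis lies once hung: x 51 mm, 68 mm up; axes as the holder's. The hook: a plate with its underside 74 mm up, and behind it a lip 20 mm down, leaving an 18 mm gap (x 42 to 60 mm, this point in its middle) that opens downwards. The holder's weight lies 30 to 50 mm in front (-x) of it
- small_holder_lug (a point): centre of the top of the small holder's black grip lug, 108 mm up, x 51 mm: a block 14 mm (x) by 24 mm (y), 30 mm high, on the hook plate; meant for gripping from above across its 24 mm
- large1: large white plastic tumbler, open on top, may be absent: 84 mm tall, 66 mm across the rim, 47 mm across the foot, taper 0.13, wall 2 mm, about 60 g. Stands upright on the worktop. Origin: centre of the underside, z up; round, its yaw means nothing. Nested in its kind it rests on the taper 28 mm higher than the one below, side play 1.4 mm
- large2: large white plastic tumbler, open on top, may be absent: 84 mm tall, 66 mm across the rim, 47 mm across the foot, taper 0.13, wall 2 mm, about 60 g. Stands upright on the worktop. Origin: centre of the underside, z up; round, its yaw means nothing. Nested in its kind it rests on the taper 28 mm higher than the one below, side play 1.4 mm
- large3: large white plastic tumbler, open on top, may be absent: 84 mm tall, 66 mm across the rim, 47 mm across the foot, taper 0.13, wall 2 mm, about 60 g. Stands upright on the worktop. Origin: centre of the underside, z up; round, its yaw means nothing. Nested in its kind it rests on the taper 28 mm higher than the one below, side play 1.4 mm
- small1: small white plastic tumbler, open on top, may be absent: 66 mm tall, 54 mm across the rim, 40 mm across the foot, taper 0.13, wall 2 mm, about 40 g. Stands upright on the worktop. Origin: centre of the underside, z up; round, its yaw means nothing. Nested in its kind it rests on the taper 28 mm higher than the one below, side play 1.4 mm
- small2: small white plastic tumbler, open on top, may be absent: 66 mm tall, 54 mm across the rim, 40 mm across the foot, taper 0.13, wall 2 mm, about 40 g. Stands upright on the worktop. Origin: centre of the underside, z up; round, its yaw means nothing. Nested in its kind it rests on the taper 28 mm higher than the one below, side play 1.4 mm
- small3: small white plastic tumbler, open on top, may be absent: 66 mm tall, 54 mm across the rim, 40 mm across the foot, taper 0.13, wall 2 mm, about 40 g. Stands upright on the worktop. Origin: centre of the underside, z up; round, its yaw means nothing. Nested in its kind it rests on the taper 28 mm higher than the one below, side play 1.4 mm
- mug: white mug, 76 mm across, 80 mm tall, handle at +y; bystander, leave it in place. Origin: centre of its underside
- coffee_jar: amber jar, 70 mm across, 85 mm tall; bystander, leave it in place. Origin: centre of its underside
- sugar_tin: round metal tin, 72 mm across, 60 mm tall; bystander, leave it in place. Origin: centre of its underside

How it is judged:
By the outcome, as a careful person would: the job done as asked, in the order asked, and still so for the second after the job is handed in, with the robot touching nothing.
Of large1, large2, large3 only 2 to 3 are there at a start; the rules pass over those that are not, and their reading is None.
Of small1, small2, small3 only 2 to 3 are there at a start; the rules pass over those that are not, and their reading is None.
At some moment in a run one of large1, large2, large3, small1, small2, small3 may be knocked a few centimetres aside while the robot is not near it.
It also fails if it takes over 210 s, if anything falls off the work surface, if the arm or the gripper's body presses on something with over 40 N, if the wrist force passes 120 N, or if a joint passes its speed limit or range.

## Robot

A 6-joint arm with a two-finger parallel gripper is mounted at the origin on the work surface. World frame = base frame: x ahead of the robot, y to its left, z up, the work surface at z = 0. Lengths are in m, angles in degrees, forces in N, time in s.
With the tool pointing down it reaches from about 0.3 to 0.75 m from the base axis. Payload 8.5 kg.
Tool frame: the origin (TCP) lies midway between the tips of the shut fingers; the grasp point (between the pads) lies 19 mm behind it; z points along the fingers, y is the line along which they close (so a half turn about z gives the same grasp; the last joint's range is limited). The gripper opens to 85 mm and grips with 20 to 120 N. Pads are 22 mm wide; open, the fingers measure 114 mm over their backs; the gripper's body (76 mm by 85 mm) begins 54 mm behind the grasp point. The pads swing forward as they close: fully open they stand 13 mm farther back than shut.
Start: joints at [53.096, 21.807, 74.336, -0, 83.858, -12.336], TCP at [0.229, 0.5, 0.231] pointing down, gripper open.
Joint ranges: [-178.18, 178.18], [-50.72, 133.34], [12.68, 142.11], [-81.47, 261.47], [9.98, 163.14], [-165.26, 165.26]. Speed limits (degrees/s): [136.94, 136.94, 180, 180, 180, 180].

## Interface

Orientations are given as a 3x3 rotation matrix whose columns are the frame's x, y, z axes.
In Python, from rig import monitor, optics, close_job, models gives the robot as it stands.
- The arm moves only by the tool step_arm, never from a script. Its arguments are lists of equal length, an entry for each row: "fingers": the closure, from -1 (fully open) to 1 (shut); "travel": the shift along the tool's x, y, z scaled (see below), a list of three; "twist": the turn about the tool's z scaled (see below). In form: {"fingers": [fingers, ...], "travel": [[tx, ty, tz], ...], "twist": [twist, ...]}. A call has 1 to 10 rows; each row shifts and turns the commanded pose from where the row before left it, along the tool's axes as they then stand; what a row does not reach is not made up. The controller multiplies each number of a shift by 100 mm and each number of a turn by pi rad. A row lasts 1/8 s, in which the tool goes at most 62.5 mm and 10.7 degrees, less where a joint would pass 70% of its speed; a pose out of reach is approached as far as the arm can. A call with a number of a shift or a turn outside -1 to 1 is refused whole. A call with a gripper value outside its range is refused whole. The fingers move at their own pace and stop on an object; "force" is the grip in N (left out, the last holds). Time passes only in rows, so rows that do not move let the fingers close. It gives the time, the measured TCP pose, the force, the opening and the grip force at its end, in the units of the state.
- monitor.observe(): the state, without advancing time (a new reading comes with each control period).
- optics.get_image(name): name is "scene" or "top"; returns (picture, depth): 480x640x3 uint8, blue, green, red; 480x640 float32, m along the optical axis (not along the pixel's ray), 0 where there is no reading.
- optics.get_calibration(name): a dict with "vertical_fov" (degrees; the focal length in pixels is half the picture's height over the tangent of half this angle, whatever the lens; pixels are square), "cx", "cy" (the principal point, pixels), "distortion" ([k1, k2, p1, p2, k3] as OpenCV has them; the pictures are not rectified), "world_from_camera" (4x4, takes a point from camera to world coordinates). Camera axes: x right, y up, looking along -z (the intrinsics and any distortion apply to the point x, -y, -z); pixel columns grow to the right and rows downward; lengths in m; the calibration is good to about 2 mm. A picture is of the moment at which its call begins. get_calibration takes no time and is no camera call.
- close_job(): hands the job in; it is judged then, once.
Trained networks look in the newest picture that a camera, given by its name, has taken for a name from the list of things; names that differ only in an ending like _2 or _b are one class to them, and where a whole thing is asked for, a point or a joint stands for the part that bears it (a point fixed in the world has none). Each returns a list of dicts, best first, with "confidence" (0 to 1); they miss things now and then, are a little off and sometimes report something else, mostly with a low value. They report only what shows in the picture. A call takes as long as a camera call.
- models.trace(camera, query): "mask" (480x640 bool, what is visible of it) and "point" ([column, row] in pixels, amid what is visible of it).
- models.landmark_of(camera, query): "point" ([column, row] in pixels: a listed point, or the origin of a listed thing).
The state is a dict: "time_s": time; "q": joint angles; "qvel": joint speeds; "joint_efforts": joint torques, N m; "position": TCP position; "tool_rot": TCP orientation; "ft_force": force on the tool from outside, world axes, zero at the start; "wrist_torque": the same for the moment, N m; "grip_width": finger opening in m; "gripper_force": force on a finger pad.
Only numpy, scipy, OpenCV 4.12 (cv2) and the standard library are available. Lean on these libraries where they do the work, as an engineer would, in place of code of your own. Each camera call takes 0.05 s, during which the arm holds its last target. There are 200 camera calls.

## Working session

There is one attempt and no reset: what is moved stays moved. The work goes in short steps, Python scripts to look and compute and a tool call to move; the robot and the scene stay as the last step left them, time stands still between calls to the robot, and variables do not carry over. Pictures are saved under pics/ and viewed, at most 14 in all, crops included, and the job is handed in when it is done.

Besides the shell and the picture viewer there is one more tool, called after "Request:" as name([rows], argument=value, ...), one row to a line, values as JSON. step_arm: Moves the arm, as the interface text tells. Its arguments: {"type":"object","properties":{"fingers":{"type":"array","items":{"type":"number"}},"travel":{"type":"array","items":{"type":"array","items":{"type":"number"}}},"twist":{"type":"array","items":{"type":"number"}},"force":{"type":"number"}},"required":["fingers","travel","twist"]}

```bash
mkdir -p pics; ls; cat > h.py <<'E'
import numpy as np, cv2
from rig import monitor, optics, close_job, models
def K(n):
    c=optics.get_calibration(n); f=240/np.tan(np.radians(c["vertical_fov"])/2)
    return np.array([[f,0,c["cx"]],[0,f,c["cy"]],[0,0,1]]),np.array(c["distortion"],float),np.array(c["world_from_camera"])
def ray(n,px):
    k,d,T=K(n); p=cv2.undistortPoints(np.array(px,float).reshape(-1,1,2),k,d).reshape(-1,2)
    return T[:3,3],np.c_[p[:,0],-p[:,1],-np.ones(len(p))]@T[:3,:3].T
def atz(n,px,z):
    o,r=ray(n,px); return o+r*((z-o[2])/r[:,2])[:,None]
def cloud(n,dep,mask=None):
    m=dep>0
    if mask is not None: m&=mask
    v,u=np.nonzero(m); o,r=ray(n,np.c_[u,v]); return o+r*dep[v,u][:,None], np.c_[u,v]
E
python3 - <<'E'
from h import *
for n in("top","scene"):
    im,d=optics.get_image(n); cv2.imwrite(f"pics/{n}0.png",im); np.save(n+"0.npy",d)
    print(n,np.round(K(n)[2],3).tolist())
for n in("top","scene"):
  for q in["rail_mid","large_holder_hook","large_holder_lug","large_holder","small_holder","small_holder_lug","small_holder_hook","large1","small1","mug","coffee_jar","sugar_tin"]:
    z={"rail_mid":.17,"large_holder_hook":.086,"large_holder_lug":.126,"small_holder_hook":.068,"small_holder_lug":.108}.get(q,0)
    for r in models.landmark_of(n,q): 
        if r["confidence"]>.2: print(n,q,round(r["confidence"],2),np.round(r["point"]),np.round(atz(n,[r["point"]],z)[0]*1000))
print(monitor.observe())
E
```

```text
pics
top [[0.013, 0.986, -0.163, 0.35], [-1.0, 0.015, 0.013, -0.061], [0.015, 0.163, 0.986, 1.173], [0.0, 0.0, 0.0, 1.0]]
scene [[0.668, -0.554, 0.497, 0.96], [0.744, 0.509, -0.433, -0.437], [-0.013, 0.659, 0.752, 0.779], [0.0, 0.0, 0.0, 1.0]]
top rail_mid 0.73 [475. 236.] [ 528. -374.  170.]
top rail_mid 0.59 [175. 196.] [597. 203. 170.]
top large_holder_hook 0.59 [246. 268.] [470.  70.  86.]
top large_holder_lug 0.57 [244. 262.] [476.  71. 126.]
top large_holder_lug 0.43 [373. 284.] [ 437. -183.  126.]
top large_holder_lug 0.28 [324. 185.] [634. -85. 126.]
top large_holder 0.72 [246. 292.] [428.  78.   0.]
top small_holder 0.57 [152. 298.] [410. 286.   0.]
top small_holder_lug 0.84 [132. 273.] [453. 296. 108.]
top small_holder_hook 0.81 [136. 271.] [460. 301.  68.]
top large1 0.94 [377. 236.] [ 555. -206.    0.]
top large1 0.69 [425. 286.] [ 445. -312.    0.]
top large1 0.44 [245. 291.] [429.  81.   0.]
top small1 0.96 [377. 285.] [ 446. -206.    0.]
top small1 0.86 [377. 186.] [ 669. -206.    0.]
top small1 0.79 [325. 238.] [549. -91.   0.]
top mug 0.88 [326. 187.] [664. -91.   0.
[... 1287 characters left out ...]
8.38561433e+01, -1.23363119e+01]), 'qvel': array([ 0.05247794, -0.05326001,  0.0176483 ,  0.06731958, -0.16680015,
       -0.02247171]), 'joint_efforts': array([ 8.10609818e-04, -4.48333883e+01, -2.31464750e+01, -9.44502631e-05,
        5.85964772e-04, -7.12332433e-07]), 'position': array([0.22866744, 0.50019859, 0.23131876]), 'tool_rot': array([[-9.09477040e-01,  4.15754149e-01,  1.88859182e-05],
       [ 4.15754150e-01,  9.09477040e-01,  8.56106781e-06],
       [-1.36170096e-05,  1.56379935e-05, -1.00000000e+00]]), 'ft_force': array([-0.22657037, -0.17050988, -0.39775421]), 'wrist_torque': array([0.01810701, 0.02447222, 0.0229495 ]), 'gripper_force': 0.0, 'grip_width': 0.08543627972876325}
```

View pics/top0.png

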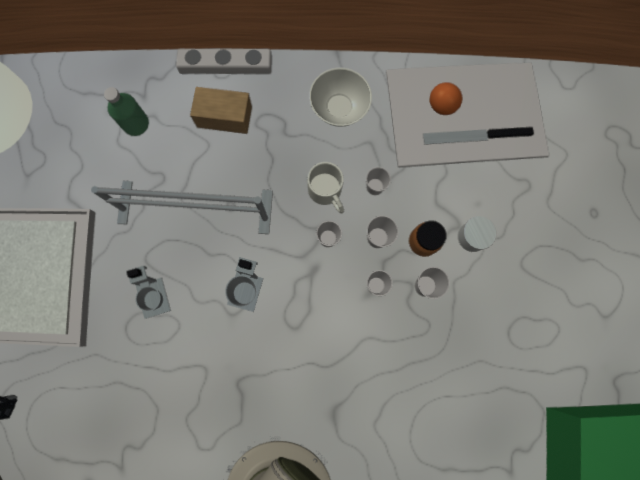

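View pics/scene0.png

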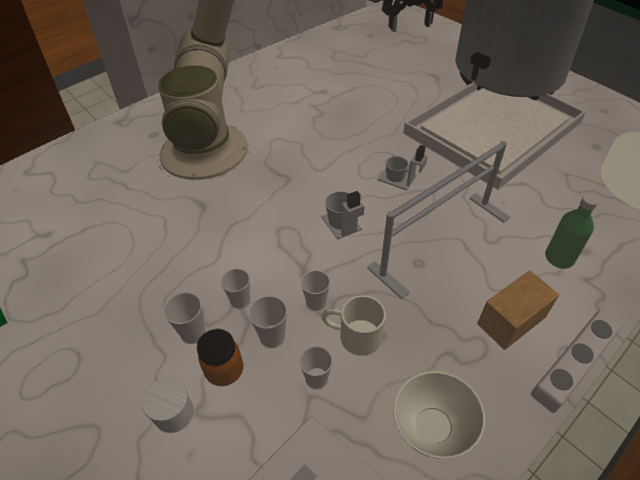

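Top view: large tumblers at about (380,232) and (432,283), small ones at (377,283), (329,235) and (377,181). The small holder is at (150,295), the large one at (243,290), and the rail runs from (97,190) to (262,205). Next I'll measure these precisely from depth.

```bash
cat > m.py <<'E'
from h import *
from scipy.optimize import least_squares
def circ(P):
    c=P.mean(0)
    s=least_squares(lambda q:np.hypot(P[:,0]-q[0],P[:,1]-q[1])-q[2],[c[0],c[1],.03],loss="soft_l1",f_scale=.001).x
    return s
if __name__=="__main__":
  for n in("top","scene"):
    d=np.load(n+"0.npy"); P,uv=cloud(n,d)
    im=cv2.imread(f"pics/{n}0.png")
    def near(x,y,r,z0,z1): return (np.hypot(P[:,0]-x,P[:,1]-y)<r)&(P[:,2]>z0)&(P[:,2]<z1)
    t=P[near(.5,-.0,.05,-.05,.05)]; print(n,"table z",np.round(np.percentile(t[:,2],[5,50,95])*1e3,1))
    r=P[(abs(P[:,0]-.6)<.06)&(abs(P[:,1]-.2)<.14)&(P[:,2]>.160)&(P[:,2]<.19)]
    if len(r)>20:
      a=np.polyfit(r[:,1],r[:,0],1); print(" rail x=a*y+b",a,"x@y=.2",np.polyval(a,.2),"zmax",np.percentile(r[:,2],[50,90]),"n",len(r))
    for nm,x,y,z in(("L",.476,.071,.126),("S",.452,.295,.108)):
      m=near(x,y,.05,z-.006,z+.006); q=P[m]
      if len(q)>5:
        c,_,_=cv2.minAreaRect((q[:,:2]*1000).astype(np.float32)); print(" lug",nm,np.round(q.mean(0)*1e3,1),cv2.minAreaRect((q[:,:2]*1000).astype(np.float32)),len(q))
    for nm,x,y,z in(("Lsl",.43,.08,.062),("Ssl",.413,.282,.044),("L",.553,-.208,.084),("L",.445,-.312,.084),("S",.446,-.202,.066),("S",.545,-.09,.066),("S",.667,-.202,.066)):
      q=P[near(x,y,.05,z-.004,z+.006)]
      if len(q)>8: s=circ(q); print(" ",nm,np.round(s*1e3,1),len(q))
E
python3 m.py
```

```text
top table z [-5.3 -1.5  2. ]
 rail x=a*y+b [0.05229559 0.58800988] x@y=.2 0.5984690015889534 zmax [0.17290804 0.17556145] n 893
 lug L [474.3  69.7 124. ] ((474.5489501953125, 69.89787292480469), (23.836179733276367, 13.853211402893066), 74.92901611328125) 89
 lug S [454.8 297.7 106.1] ((454.7331848144531, 297.6441955566406), (13.497527122497559, 25.445613861083984), 13.042640686035156) 78
  Lsl [425.   82.6  32. ] 124
  Ssl [408.4 282.8  26.7] 109
  L [ 551.  -206.6   31.5] 94
  L [ 445.5 -311.    32. ] 105
  S [ 445.8 -202.3   25.3] 81
  S [548.2 -97.4  25.5] 68
  S [ 667.4 -201.    25.1] 83
scene table z [-1.7  0.6  2.8]
 rail x=a*y+b [0.05496138 0.59118638] x@y=.2 0.6021786542595143 zmax [0.17519667 0.17727722] n 740
 lug L [476.7  67.9 125.2] ((476.23388671875, 69.10831451416016), (24.610904693603516, 15.440041542053223), 74.98087310791016) 87
 lug S [457.2 294.4 107.7] ((456.41571044921875, 295.6498718261719), (13.90603256225586, 27.880807876586914), 19.677490234375) 57
  Lsl [429.2  82.6  33.7] 118
  Ssl [409.1 282.7  26.6] 154
  L [ 552.6 -207.    31.3] 214
  L [ 447.3 -311.7   31.6] 223
  S [ 447.7 -203.2   25.2] 159
  S [549.3 -97.8  25.6] 160
  S [ 668.3 -201.8   25.7] 204
```

Request:
step_arm([
  [0, 0, 0],
  [0, 0, 0],
  [0, 0, 0],
  [0, 0, 0],
  [-0.263, -0.434, 0],
  [-0.263, -0.434, 0],
  [-0.263, -0.434, 0],
  [-0.263, -0.434, 0],
  [-0.263, -0.434, 0],
  [-0.263, -0.434, 0],
], fingers=[-0.3, -0.3, -0.3, -0.3, -0.3, -0.3, -0.3, -0.3, -0.3, -0.3], twist=[-0.0578, -0.0578, -0.0578, -0.0578, 0, 0, 0, 0, 0, 0], force=100)

```text
time_s: 2.55
position: [0.457, 0.2962, 0.2314]
tool_rot: [[-0.956, -0.293, 0.0], [-0.293, 0.956, 0.0], [-0.0, 0.0, -1.0]]
ft_force: [0.7, 1.1, 0.3]
grip_width: 0.0558
gripper_force: 0.0
```

```bash
cat > go.py <<'E'
# usage: go.py x y z(mm) yawdeg(of tool y)  -> tool-frame travel in 100mm units after twist
import sys
from h import *
s=monitor.observe(); R=s["tool_rot"]; p=s["position"]*1000
yaw=np.degrees(np.arctan2(R[1,1],R[0,1]))
print("t",round(s["time_s"],1),"pos",np.round(p,1),"yaw",round(yaw,2),"F",np.round(s["ft_force"],1),"w",round(s["grip_width"]*1e3,1),"gf",round(float(s["gripper_force"]),1),"tilt",np.round(R[2,:2],4),"q6",round(s["q"][5]))
if len(sys.argv)>4:
    x,y,z,a=map(float,sys.argv[1:5]); d=np.array([x,y,z])-p
    c=np.radians(a); Y=np.array([np.cos(c),np.sin(c),0]); X=np.array([-Y[1],Y[0],0])
    print("twist",round(-(a-yaw)/180,4),"travel",np.round([d@X/100,d@Y/100,-d[2]/100],3))
E
python3 go.py 455.6 297 82 107
```

```text
t 2.5 pos [457.  296.2 231.4] yaw 107.04 F [0.7 1.1 0.3] w 55.8 gf 0.0 tilt [-0.0003  0.0001] q6 -87
twist 0.0002 travel [0.011 0.011 1.494]
```

Request:
step_arm([
  [0.01, 0.01, 0.4],
  [0, 0, 0.4],
  [0, 0, 0.4],
  [0, 0, 0.15],
  [0, 0, 0.14],
  [0, 0, 0],
  [0, 0, 0],
  [0, 0, 0],
  [0, 0, 0],
  [0, 0, 0],
], fingers=[-0.3, -0.3, -0.3, -0.3, -0.3, -0.3, 1, 1, 1, 1], twist=[0, 0, 0, 0, 0, 0, 0, 0, 0, 0], force=100)

```text
time_s: 3.8
position: [0.4552, 0.2985, 0.0835]
tool_rot: [[-0.956, -0.293, 0.002], [-0.293, 0.956, 0.001], [-0.002, 0.0, -1.0]]
ft_force: [0.0, 0.0, 5.9]
grip_width: 0.0221
gripper_force: 98.2
```

Request:
step_arm([
  [0, 0, 0],
  [0, 0, 0],
  [0, 0, 0],
], fingers=[1, 1, 1], twist=[0, 0, 0])

```text
time_s: 4.18
position: [0.4552, 0.2985, 0.0835]
tool_rot: [[-0.956, -0.293, 0.002], [-0.293, 0.956, 0.001], [-0.002, 0.0, -1.0]]
ft_force: [-0.2, 1.3, 5.8]
grip_width: 0.0218
gripper_force: 98.2
```

```bash
python3 go.py 455.6 297 82 107; python3 -c "
from h import *
im,d=optics.get_image('scene'); cv2.imwrite('pics/s1.png',cv2.resize(im[90:260,300:520],None,fx=3.5,fy=3.5))"
```

```text
t 4.2 pos [455.2 298.5  83.5] yaw 107.05 F [-0.2  1.3  5.8] w 21.8 gf 98.2 tilt [-0.0024  0.0003] q6 -86
twist 0.0003 travel [ 0.    -0.015  0.015]
```

View pics/s1.png

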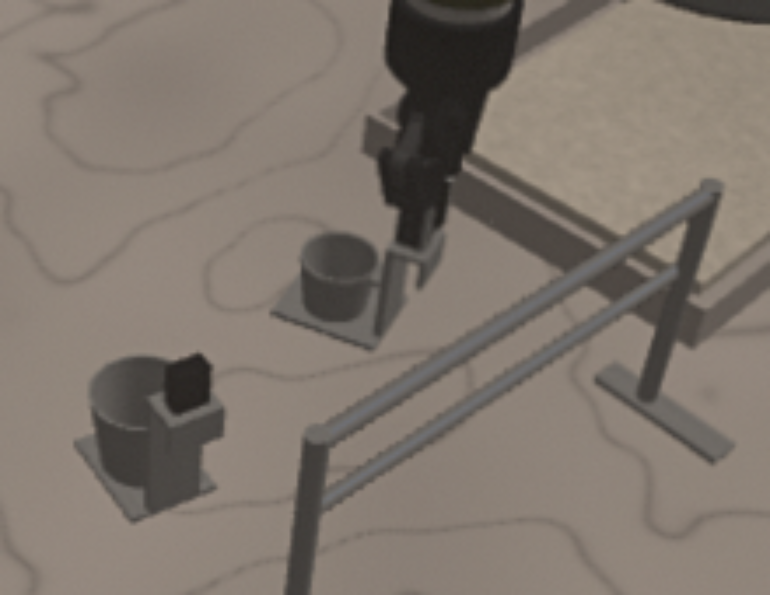

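Small holder gripped by its lug in the right place. Lifting, turning to the rack and moving above the rail.

Request:
step_arm([
  [0, 0, -0.1],
  [0, 0, -0.3],
  [0, 0, -0.4],
  [0, 0, -0.4],
  [0, 0, -0.2],
  [0, 0, 0],
  [0, 0, 0],
  [0, 0, 0],
  [-0.25, -0.06, 0],
  [-0.25, -0.06, 0],
], fingers=[1, 1, 1, 1, 1, 1, 1, 1, 1, 1], twist=[0, 0, 0, 0, 0, 0.04, 0.04, 0.032, 0, 0])

```text
time_s: 5.48
position: [0.5042, 0.2833, 0.2229]
tool_rot: [[-0.999, 0.054, 0.0], [0.054, 0.999, -0.0], [-0.0, -0.0, -1.0]]
ft_force: [1.1, 0.6, -1.5]
grip_width: 0.0216
gripper_force: 98.3
```

Request:
step_arm([
  [-0.25, -0.06, 0],
  [-0.25, -0.06, 0],
  [-0.25, -0.06, 0],
  [-0.2, -0.04, 0],
  [0, 0, 0],
  [0, 0, 0],
], fingers=[1, 1, 1, 1, 1, 1], twist=[0, 0, 0, 0, 0, 0])

```text
time_s: 6.22
position: [0.5968, 0.2566, 0.2225]
tool_rot: [[-0.999, 0.054, -0.001], [0.054, 0.999, -0.0], [0.001, -0.0, -1.0]]
ft_force: [0.9, 0.0, -1.8]
grip_width: 0.0217
gripper_force: 98.4
```

```bash
python3 go.py 600.7 256.4 223.5 86.9; python3 -c "
from h import *
from m import circ
for n in ('top','scene'):
    im,d=optics.get_image(n); P,uv=cloud(n,d); np.savez(n+'1',P=P,uv=uv)
    q=P[(abs(P[:,0]-.552)<.04)&(abs(P[:,1]-.256)<.045)&(P[:,2]>.15)&(P[:,2]<.21)]
    if len(q): print(n,len(q),np.percentile(q[:,2],[50,90,99]), 'circ',circ(q[q[:,2]>np.percentile(q[:,2],97)-.012]))
    if n=='scene': cv2.imwrite('pics/s2.png',cv2.resize(im[60:260,330:560],None,fx=3.4,fy=3))"
```

```text
t 6.2 pos [596.8 256.6 222.5] yaw 86.9 F [ 0.9  0.  -1.8] w 21.7 gf 98.4 tilt [ 0.0006 -0.0001] q6 -74
twist 0.0 travel [-0.039  0.    -0.01 ]
top 304 [0.17742801 0.19222638 0.20640501] circ [0.5904074  0.24713611 0.01031991]
scene 824 [0.17171682 0.18506362 0.20479801] circ [0.55587397 0.2528596  0.0324938 ]
```

View pics/s2.png

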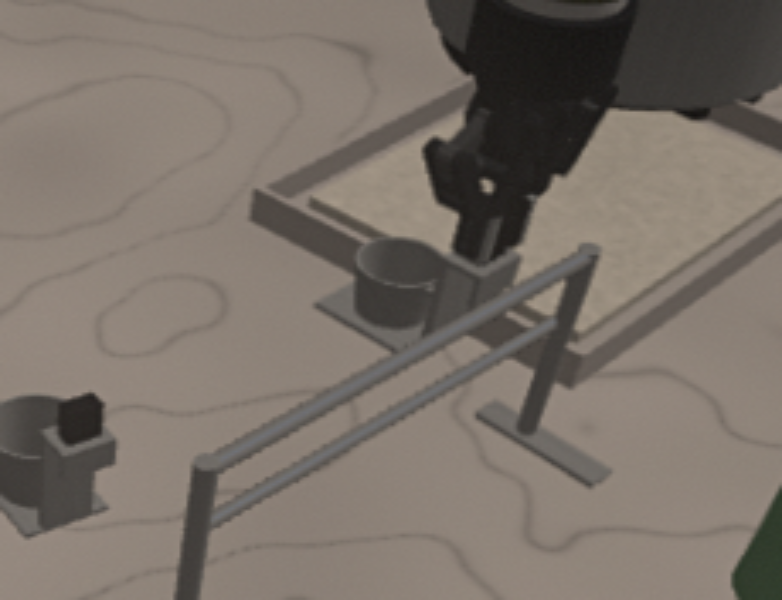

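Request:
step_arm([
  [-0.04, 0, 0],
  [0, 0, 0.07],
  [0, 0, 0.06],
  [0, 0, 0.03],
  [0, 0, 0.02],
  [0, 0, 0.02],
  [0, 0, 0.02],
], fingers=[1, 1, 1, 1, 1, 1, 1], twist=[0, 0, 0, 0, 0, 0, 0])

```text
time_s: 7.2
position: [0.6016, 0.2561, 0.2003]
tool_rot: [[-0.999, 0.054, 0.0], [0.054, 0.999, 0.0], [-0.0, 0.0, -1.0]]
ft_force: [-0.0, 0.3, -2.1]
grip_width: 0.022
gripper_force: 98.4
```

```bash
python3 go.py 600.7 256.4 200.5 86.9
```

```text
t 7.2 pos [601.6 256.1 200.3] yaw 86.89 F [-0.   0.3 -2.1] w 22.0 gf 98.4 tilt [-0.0002  0.0001] q6 -74
twist -0.0001 travel [ 0.009  0.002 -0.002]
```

Request:
step_arm([
  [0.01, 0, 0],
  [0.01, 0, 0],
  [0, 0, 0],
], fingers=[1, 1, 1], twist=[0, 0, 0])

```text
time_s: 7.58
position: [0.5995, 0.2563, 0.2005]
tool_rot: [[-0.999, 0.054, 0.0], [0.054, 0.999, 0.0], [-0.0, 0.0, -1.0]]
ft_force: [0.3, -0.1, -2.3]
grip_width: 0.0219
gripper_force: 98.4
```

Request:
step_arm([
  [0.01, 0, 0],
  [0.01, 0, 0],
  [0, 0, 0],
], fingers=[1, 1, 1], twist=[0, 0, 0])

```text
time_s: 7.95
position: [0.5986, 0.2563, 0.2005]
tool_rot: [[-0.999, 0.055, 0.003], [0.055, 0.999, 0.0], [-0.003, 0.0, -1.0]]
ft_force: [5.7, 0.5, -3.8]
grip_width: 0.0219
gripper_force: 98.1
```

Request:
step_arm([
  [-0.022, 0, 0],
  [0, 0, 0],
  [0, 0, 0.03],
  [0, 0, 0.03],
  [0, 0, 0.03],
  [0, 0, 0.02],
], fingers=[1, 1, 1, 1, 1, 1], twist=[0, 0, 0, 0, 0, 0])

```text
time_s: 8.7
position: [0.5996, 0.2562, 0.189]
tool_rot: [[-0.999, 0.054, -0.0], [0.054, 0.999, -0.0], [0.0, -0.0, -1.0]]
ft_force: [-0.4, 0.4, -2.3]
grip_width: 0.0221
gripper_force: 98.3
```

Request:
step_arm([
  [0, 0, 0.01],
  [0, 0, 0.01],
  [0, 0, 0],
], fingers=[1, 1, 1], twist=[0, 0, 0])

```text
time_s: 9.07
position: [0.5998, 0.2562, 0.1873]
tool_rot: [[-0.999, 0.054, -0.0], [0.054, 0.999, -0.0], [0.0, -0.0, -1.0]]
ft_force: [-0.2, 0.9, -1.4]
grip_width: 0.0217
gripper_force: 98.3
```

Request:
step_arm([
  [0, 0, 0.01],
  [0, 0, 0.01],
  [0, 0, 0],
], fingers=[1, 1, 1], twist=[0, 0, 0])

```text
time_s: 9.45
position: [0.5998, 0.2562, 0.1855]
tool_rot: [[-0.999, 0.054, 0.0], [0.054, 0.999, 0.0], [-0.0, 0.0, -1.0]]
ft_force: [-0.1, -0.5, 0.2]
grip_width: 0.0219
gripper_force: 98.8
```

Request:
step_arm([
  [0, 0, 0.01],
  [0, 0, 0],
], fingers=[1, 1], twist=[0, 0])

```text
time_s: 9.7
position: [0.5998, 0.2563, 0.1855]
tool_rot: [[-0.999, 0.054, 0.001], [0.054, 0.999, 0.0], [-0.001, 0.0, -1.0]]
ft_force: [-1.7, -1.7, 5.9]
grip_width: 0.0216
gripper_force: 99.5
```

Request:
step_arm([
  [0, 0, -0.008],
  [0, 0, 0],
  [0, 0, 0],
  [0, 0, 0],
  [0, 0, 0],
  [0, 0, 0],
  [0, 0, 0],
  [0, 0, 0],
  [0, 0, 0],
  [0, 0, 0],
], fingers=[1, 1, 0.52, 0.48, 0.44, 0.4, 0.36, 0.32, 0.28, 0.24], twist=[0, 0, 0, 0, 0, 0, 0, 0, 0, 0], force=20)

```text
time_s: 10.95
position: [0.5997, 0.2562, 0.1851]
tool_rot: [[-0.999, 0.054, -0.0], [0.054, 0.999, 0.0], [0.0, 0.0, -1.0]]
ft_force: [-0.0, 0.1, 0.1]
grip_width: 0.0329
gripper_force: 0.0
```

Request:
step_arm([
  [0, 0, 0],
  [0, 0, 0],
  [0, 0, 0],
  [0, 0, 0],
  [0, 0, 0],
  [0, 0, -0.05],
  [0, 0, -0.15],
  [0, 0, -0.3],
  [0, 0, -0.3],
  [0, 0, 0],
], fingers=[0.1, 0, -0.1, -0.2, -0.3, -0.3, -0.3, -0.3, -0.3, -0.3], twist=[0, 0, 0, 0, 0, 0, 0, 0, 0, 0])

```text
time_s: 12.2
position: [0.6005, 0.2564, 0.2687]
tool_rot: [[-0.999, 0.054, 0.006], [0.054, 0.999, 0.001], [-0.006, 0.002, -1.0]]
ft_force: [-0.5, -0.1, -0.5]
grip_width: 0.0559
gripper_force: 0.0
```

```bash
python3 go.py 475.4 69.5 300 75; python3 -c "
from h import *
im,d=optics.get_image('scene'); cv2.imwrite('pics/s3.png',cv2.resize(im[60:260,330:560],None,fx=3.4,fy=3))"
```

```text
t 12.2 pos [600.5 256.4 268.7] yaw 86.89 F [-0.5 -0.1 -0.5] w 55.9 gf 0.0 tilt [-0.0061  0.0017] q6 -74
twist 0.0661 travel [ 0.724 -2.129 -0.313]
```

View pics/s3.png

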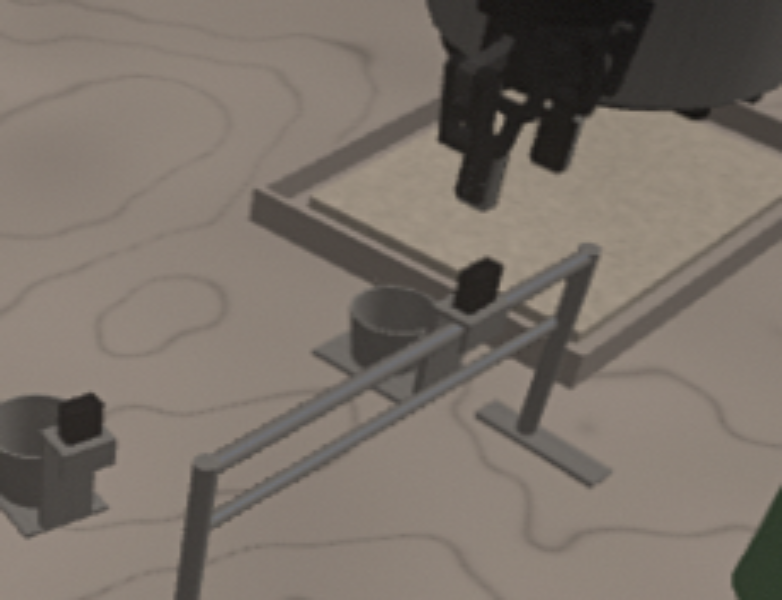

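Request:
step_arm([
  [0, 0, 0],
  [0, 0, 0],
  [0.145, -0.426, 0],
  [0.145, -0.426, 0],
  [0.145, -0.426, 0],
  [0.145, -0.426, 0],
  [0.145, -0.426, 0],
  [0, 0, 0],
], fingers=[-0.3, -0.3, -0.3, -0.3, -0.3, -0.3, -0.3, -0.3], twist=[0.033, 0.033, 0, 0, 0, 0, 0, 0])

```text
time_s: 13.25
position: [0.4732, 0.0677, 0.2649]
tool_rot: [[-0.965, 0.262, -0.001], [0.262, 0.965, -0.0], [0.001, -0.0, -1.0]]
ft_force: [0.1, 0.1, -0.6]
grip_width: 0.0558
gripper_force: 0.0
```

```bash
python3 go.py 475.4 69.5 103 75; python3 -c "
from h import *
n='top'
im,d=optics.get_image(n); P,uv=cloud(n,d)
q=P[(np.hypot(P[:,0]-.475,P[:,1]-.07)<.05)&(P[:,2]>.118)&(P[:,2]<.135)]
print(len(q),cv2.minAreaRect((q[:,:2]*1000).astype(np.float32)))
q=P[(np.hypot(P[:,0]-.602,P[:,1]-.256)<.03)&(P[:,2]>.2)&(P[:,2]<.22)]
print(len(q),q.mean(0),cv2.minAreaRect((q[:,:2]*1000).astype(np.float32)))"
```

```text
t 13.2 pos [473.2  67.7 264.9] yaw 74.84 F [ 0.1  0.1 -0.6] w 55.8 gf 0.0 tilt [ 0.0012 -0.0004] q6 -81
twist -0.0009 travel [-0.016  0.023  1.619]
0 ((0.0, 0.0), (0.0, 0.0), 0.0)
103 [0.59712564 0.25514322 0.20730205] ((597.6853637695312, 255.52488708496094), (22.839509963989258, 15.101550102233887), 86.52442169189453)
```

Request:
step_arm([
  [-0.016, 0.023, 0.4],
  [0, 0, 0.4],
  [0, 0, 0.4],
  [0, 0, 0.25],
  [0, 0, 0.16],
  [0, 0, 0],
  [0, 0, 0],
  [0, 0, 0],
  [0, 0, 0],
  [0, 0, 0],
], fingers=[-0.3, -0.3, -0.3, -0.3, -0.3, -0.3, 1, 1, 1, 1], twist=[0, 0, 0, 0, 0, 0, 0, 0, 0, 0], force=100)

```text
time_s: 14.55
position: [0.4773, 0.0708, 0.105]
tool_rot: [[-0.966, 0.259, 0.002], [0.259, 0.966, -0.001], [-0.002, -0.0, -1.0]]
ft_force: [-0.4, -1.9, 4.9]
grip_width: 0.0217
gripper_force: 98.6
```

Request:
step_arm([
  [0, 0, 0],
  [0, 0, 0],
  [0, 0, 0],
], fingers=[1, 1, 1], twist=[0, 0, 0])

```text
time_s: 14.92
position: [0.4773, 0.0708, 0.105]
tool_rot: [[-0.966, 0.259, 0.002], [0.259, 0.966, -0.001], [-0.002, -0.0, -1.0]]
ft_force: [-0.6, -2.6, 6.0]
grip_width: 0.0218
gripper_force: 98.6
```

Request:
step_arm([
  [0, 0, -0.05],
  [0, 0, -0.25],
  [0, 0, -0.35],
  [0, 0, -0.35],
  [0, 0, -0.25],
  [0, 0, 0],
  [0, 0, 0],
  [0, 0, 0],
], fingers=[1, 1, 1, 1, 1, 1, 1, 1], twist=[0, 0, 0, 0, 0, -0.033, -0.033, 0])

```text
time_s: 15.92
position: [0.4765, 0.0712, 0.2291]
tool_rot: [[-0.998, 0.055, -0.001], [0.055, 0.998, 0.0], [0.001, 0.0, -1.0]]
ft_force: [0.5, -0.1, -2.8]
grip_width: 0.0218
gripper_force: 98.6
```

```bash
python3 go.py 593 146.6 226 86.9
```

```text
t 15.9 pos [476.5  71.2 229.1] yaw 86.84 F [ 0.5 -0.1 -2.8] w 21.8 gf 98.6 tilt [0.0005 0.0003] q6 -92
twist -0.0004 travel [-1.123  0.816  0.031]
```

Request:
step_arm([
  [-0.29, 0.2, 0],
  [-0.29, 0.2, 0],
  [-0.29, 0.2, 0],
  [-0.29, 0.2, 0],
  [0, 0, 0],
  [0, 0, 0],
], fingers=[1, 1, 1, 1, 1, 1], twist=[0, 0, 0, 0, 0, 0])

```text
time_s: 16.68
position: [0.5964, 0.1445, 0.2287]
tool_rot: [[-0.998, 0.055, -0.001], [0.055, 0.998, -0.0], [0.001, -0.0, -1.0]]
ft_force: [0.6, 0.2, -3.1]
grip_width: 0.0219
gripper_force: 98.8
```

```bash
python3 go.py 595.6 146.6 215 86.9; python3 -c "
from h import *
from m import circ
n='scene'
im,d=optics.get_image(n); P,uv=cloud(n,d)
for x,y,z in((.545,.149,.186),(.551,.259,.146)):
    q=P[(np.hypot(P[:,0]-x,P[:,1]-y)<.045)&(abs(P[:,2]-z)<.004)]; q=q[q[:,0]<x+.03]
    print(len(q),circ(q))
cv2.imwrite('pics/s4.png',cv2.resize(im[60:260,330:560],None,fx=3.4,fy=3))"
```

```text
t 16.7 pos [596.4 144.5 228.7] yaw 86.82 F [ 0.6  0.2 -3.1] w 21.9 gf 98.8 tilt [ 0.0013 -0.0002] q6 -84
twist -0.0004 travel [0.01  0.02  0.137]
155 [0.5441497  0.145336   0.03137636]
39 [0.5485869  0.2569066  0.02684837]
```

View pics/s4.png

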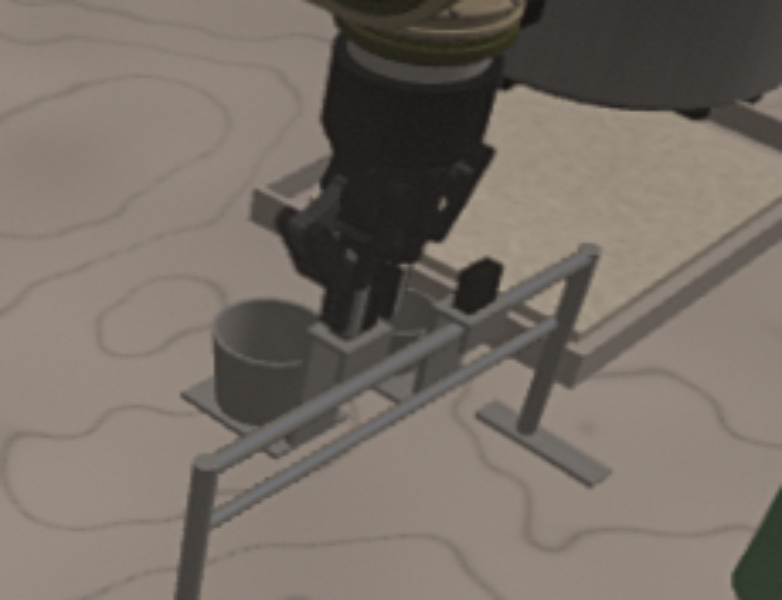

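Request:
step_arm([
  [0.01, 0.015, 0],
  [0, 0, 0.05],
  [0, 0, 0.04],
  [0, 0, 0.03],
  [0, 0, 0.02],
  [0, 0, 0.02],
  [0, 0, 0],
], fingers=[1, 1, 1, 1, 1, 1, 1], twist=[0, 0, 0, 0, 0, 0, 0])

```text
time_s: 17.6
position: [0.596, 0.1462, 0.213]
tool_rot: [[-0.999, 0.054, -0.0], [0.054, 0.999, -0.0], [0.0, -0.0, -1.0]]
ft_force: [0.5, 0.4, -3.6]
grip_width: 0.0215
gripper_force: 98.8
```

Request:
step_arm([
  [0, 0, 0.015],
  [0, 0, 0.01],
  [0, 0, 0],
], fingers=[1, 1, 1], twist=[0, 0, 0])

```text
time_s: 17.98
position: [0.596, 0.1462, 0.2106]
tool_rot: [[-0.999, 0.054, -0.0], [0.054, 0.999, 0.0], [0.0, 0.0, -1.0]]
ft_force: [0.1, -0.8, -3.5]
grip_width: 0.0217
gripper_force: 98.8
```

Request:
step_arm([
  [0, 0, 0.04],
  [0, 0, 0.04],
  [0, 0, 0.04],
  [0, 0, 0.03],
  [0, 0, 0.02],
  [0, 0, 0],
], fingers=[1, 1, 1, 1, 1, 1], twist=[0, 0, 0, 0, 0, 0])

```text
time_s: 18.73
position: [0.596, 0.1462, 0.1935]
tool_rot: [[-0.999, 0.054, -0.0], [0.054, 0.999, -0.0], [0.0, -0.0, -1.0]]
ft_force: [-0.5, 0.6, -3.6]
grip_width: 0.0218
gripper_force: 98.8
```

Request:
step_arm([
  [0, 0, 0.01],
  [0, 0, 0.01],
  [0, 0, 0],
], fingers=[1, 1, 1], twist=[0, 0, 0])

```text
time_s: 19.1
position: [0.596, 0.1461, 0.1916]
tool_rot: [[-0.999, 0.054, -0.0], [0.054, 0.999, -0.0], [0.0, -0.0, -1.0]]
ft_force: [-0.3, -0.1, -2.9]
grip_width: 0.0218
gripper_force: 98.8
```

Request:
step_arm([
  [0, 0, 0.01],
  [0, 0, 0.01],
  [0, 0, 0],
], fingers=[1, 1, 1], twist=[0, 0, 0])

```text
time_s: 19.48
position: [0.596, 0.1462, 0.1895]
tool_rot: [[-0.999, 0.054, -0.0], [0.054, 0.999, -0.0], [0.0, -0.0, -1.0]]
ft_force: [0.1, 0.1, -2.8]
grip_width: 0.0218
gripper_force: 98.8
```

Request:
step_arm([
  [0, 0, 0.01],
  [0, 0, 0.01],
  [0, 0, 0],
], fingers=[1, 1, 1], twist=[0, 0, 0])

```text
time_s: 19.85
position: [0.5961, 0.1462, 0.1887]
tool_rot: [[-0.999, 0.054, 0.001], [0.054, 0.999, 0.0], [-0.001, 0.0, -1.0]]
ft_force: [-1.8, -0.6, 6.0]
grip_width: 0.0216
gripper_force: 100.0
```

Request:
step_arm([
  [0, 0, -0.008],
  [0, 0, 0],
  [0, 0, 0],
  [0, 0, 0],
  [0, 0, 0],
  [0, 0, 0],
  [0, 0, 0],
  [0, 0, 0],
  [0, 0, 0],
  [0, 0, 0],
], fingers=[1, 1, 0.52, 0.48, 0.44, 0.4, 0.36, 0.32, 0.28, 0.24], twist=[0, 0, 0, 0, 0, 0, 0, 0, 0, 0], force=20)

```text
time_s: 21.1
position: [0.596, 0.1462, 0.1884]
tool_rot: [[-0.999, 0.054, -0.0], [0.054, 0.999, -0.0], [0.0, -0.0, -1.0]]
ft_force: [-0.6, -0.4, 0.4]
grip_width: 0.0325
gripper_force: 0.0
```

Request:
step_arm([
  [0, 0, 0],
  [0, 0, 0],
  [0, 0, 0],
  [0, 0, 0],
  [0, 0, 0],
  [0, 0, -0.05],
  [0, 0, -0.15],
  [0, 0, -0.3],
  [0, 0, -0.4],
  [0, 0, -0.4],
], fingers=[0.1, 0, -0.1, -0.2, -0.3, -0.3, -0.3, -0.3, -0.3, -0.3], twist=[0, 0, 0, 0, 0, 0, 0, 0, 0, 0])

```text
time_s: 22.35
position: [0.5958, 0.1462, 0.321]
tool_rot: [[-0.999, 0.054, 0.001], [0.054, 0.999, 0.0], [-0.001, 0.0, -1.0]]
ft_force: [-0.2, 0.8, -0.5]
grip_width: 0.0558
gripper_force: 0.0
```

Request:
step_arm([
  [0, -0.4, 0],
  [0.05, -0.6, 0],
  [0.05, -0.6, 0],
  [0.05, -0.6, 0],
  [0.05, -0.5, 0],
  [0, 0, 0],
  [0, 0, 0],
], fingers=[-1, -1, -1, -1, -1, -1, -1], twist=[0, 0, 0, 0, 0, 0, 0])

```text
time_s: 23.22
position: [0.5614, -0.1221, 0.3193]
tool_rot: [[-0.999, 0.054, 0.001], [0.054, 0.999, -0.0], [-0.001, -0.0, -1.0]]
ft_force: [0.0, -0.1, 0.1]
grip_width: 0.0855
gripper_force: 0.0
```

```bash
cat > look.py <<'E'
from h import *
from m import circ
import sys
def look(seeds):
  for n in("top","scene"):
    im,d=optics.get_image(n); P,uv=cloud(n,d); cv2.imwrite(f"pics/last_{n}.png",im)
    for nm,x,y,z in seeds:
      q=P[(np.hypot(P[:,0]-x,P[:,1]-y)<.05)&(P[:,2]>z-.004)&(P[:,2]<z+.006)]
      if len(q)>8: print(n,nm,np.round(circ(q)*1e3,1),round(q[:,2].mean()*1e3,1),len(q))
C=[("La",.552,-.207,.084),("Lb",.446,-.311,.084),("Sa",.446,-.203,.066),("Sb",.549,-.097,.066),("Sc",.668,-.201,.066)]
if __name__=="__main__": look(C)
E
cat > lug.py <<'E'
from h import *
for n in("top","scene"):
    im,d=optics.get_image(n); P,uv=cloud(n,d)
    for x,y,z in((.596,.146,.210),(.602,.256,.210)):
        q=P[(np.hypot(P[:,0]-x,P[:,1]-y)<.03)&(abs(P[:,2]-z)<.006)]
        print(n,"lug",q.mean(0)*1e3,cv2.minAreaRect((q[:,:2]*1000).astype(np.float32))[1:],len(q))
    for x,y,z in((.545,.149,.146),(.551,.259,.146)):
        q=P[(np.hypot(P[:,0]-x,P[:,1]-y)<.045)&(abs(P[:,2]-z)<.006)]; q=q[q[:,0]<x+.03]
        from m import circ
        A=np.c_[q[:,:2],np.ones(len(q))]; print(n,"sleeve",circ(q)*1e3,len(q),"slope",np.linalg.lstsq(A,q[:,2],rcond=None)[0])
E
python3 go.py 551.8 -206.8 180 86.9; python3 lug.py; python3 look.py
```

```text
t 23.2 pos [ 561.4 -122.1  319.3] yaw 86.88 F [ 0.  -0.1  0.1] w 85.5 gf 0.0 tilt [-0.001  -0.0001] q6 -111
twist -0.0001 travel [ 0.05  -0.851  1.393]
top lug [593.50062571 144.87262607 208.22311321] ((24.79435157775879, 14.235639572143555), 83.56778717041016) 99
top lug [597.51633448 256.4338579  207.68390267] ((14.38593864440918, 23.645845413208008), 1.8445700407028198) 91
top sleeve [543.75627845 148.21483788  31.17989659] 127 slope [ 0.02595859 -0.01066694  0.13071714]
top sleeve [550.12309062 257.77793187  26.13306934] 112 slope [0.01169624 0.00030161 0.13616197]
scene lug [595.15422614 142.64986378 209.28641521] ((24.29928207397461, 14.730844497680664), 86.01787567138672) 90
scene lug [599.68312002 253.12089527 209.34578591] ((25.12856101989746, 16.065874099731445), 88.78228759765625) 94
scene sleeve [545.16659638 148.16328556  31.70676835] 174 slope [ 0.00741307 -0.01138072  0.14176827]
scene sleeve [550.57505903 257.69013254  26.06793863] 128 slope [ 0.01236429 -0.00663385  0.13801948]
top La [ 550.9 -206.3   31.7] 82.6 47
top Lb [ 445.4 -310.9   32. ] 82.8 103
top Sa [ 445.9 -202.2   25.3] 64.8 80
scene La [ 552.7 -207.2   31.4] 83.5 209
scene Lb [ 447.4 -311.6   31.5] 83.4 235
scene Sa [ 447.7 -203.2   25.3] 65.3 154
scene Sb [549.4 -97.7  25.6] 65.3 159
scene Sc [ 668.4 -201.8   25.6] 65.8 203
```

View pics/last_scene.png

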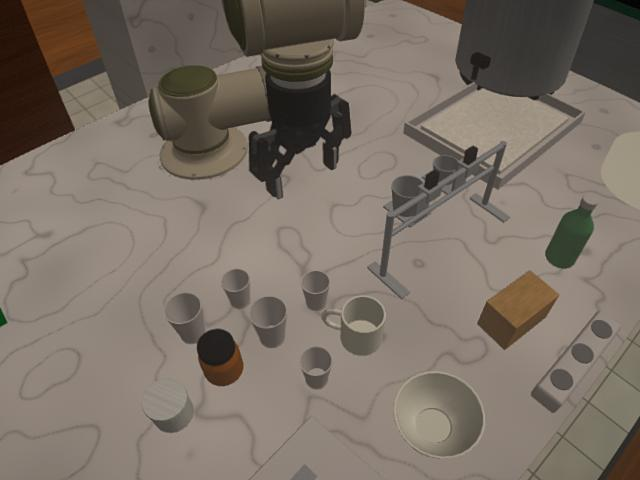

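Both holders hang straight, with sleeve centres at about (544.5,148.2) and (550.3,257.7). All tumblers are still in place. Picking the first large one.

Request:
step_arm([
  [0.025, -0.42, 0],
  [0.025, -0.42, 0],
  [0, 0, 0.5],
  [0, 0, 0.5],
  [0, 0, 0.5],
  [0, 0, 0.5],
  [0, 0, 0.3],
  [0, 0, 0.17],
  [0, 0, 0.1],
  [0, 0, 0],
], fingers=[-1, -1, -1, -1, -1, -1, -1, -1, -1, -1], twist=[0, 0, 0, 0, 0, 0, 0, 0, 0, 0])

```text
time_s: 24.68
position: [0.552, -0.2055, 0.0613]
tool_rot: [[-0.999, 0.054, -0.0], [0.054, 0.999, 0.0], [0.0, 0.0, -1.0]]
ft_force: [0.2, 0.6, -0.1]
grip_width: 0.0853
gripper_force: 0.0
```

Request:
step_arm([
  [0, 0, 0],
  [0, 0, 0],
  [0, 0, 0],
  [0, 0, 0],
  [0, 0, 0],
  [0, 0, 0],
], fingers=[0.3, 0.3, 0.3, 0.3, 0.3, 0.3], twist=[0, 0, 0, 0, 0, 0], force=20)

```text
time_s: 25.42
position: [0.5524, -0.2062, 0.0628]
tool_rot: [[-0.999, 0.054, 0.002], [0.054, 0.999, -0.001], [-0.002, -0.001, -1.0]]
ft_force: [-0.1, 0.6, 5.4]
grip_width: 0.0641
gripper_force: 21.3
```

```bash
python3 go.py 551.8 -205.6 62 86.9
```

```text
t 25.4 pos [ 552.4 -206.2   62.8] yaw 86.88 F [-0.1  0.6  5.4] w 64.1 gf 21.3 tilt [-0.0022 -0.001 ] q6 -119
twist -0.0001 travel [0.006 0.006 0.008]
```

Request:
step_arm([
  [0, 0, -0.05],
  [0, 0, -0.27],
  [0, 0, -0.4],
  [0, 0, -0.4],
  [0, 0, -0.4],
  [0, 0, -0.2],
], fingers=[0.3, 0.3, 0.3, 0.3, 0.3, 0.3], twist=[0, 0, 0, 0, 0, 0])

```text
time_s: 26.18
position: [0.5521, -0.2061, 0.2362]
tool_rot: [[-0.999, 0.054, 0.003], [0.054, 0.999, -0.002], [-0.003, -0.002, -1.0]]
ft_force: [-0.2, 0.2, -0.8]
grip_width: 0.0639
gripper_force: 22.5
```

Request:
step_arm([
  [0.02, 0.25, 0],
  [0.03, 0.443, 0],
  [0.033, 0.443, 0],
  [0.033, 0.443, 0],
  [0.033, 0.443, 0],
  [0.033, 0.443, 0],
  [0.033, 0.443, 0],
  [0.03, 0.39, 0],
  [0.02, 0.246, 0],
  [0, 0, 0],
], fingers=[0.3, 0.3, 0.3, 0.3, 0.3, 0.3, 0.3, 0.3, 0.3, 0.3], twist=[0, 0, 0, 0, 0, 0, 0, 0, 0, 0])

```text
time_s: 27.42
position: [0.5433, 0.1516, 0.2325]
tool_rot: [[-0.999, 0.051, -0.002], [0.051, 0.999, 0.0], [0.002, 0.0, -1.0]]
ft_force: [0.3, -1.6, -0.4]
grip_width: 0.0643
gripper_force: 22.5
```

```bash
python3 go.py 545.1 149.3 152 86.9; python3 -c "
from h import *
im,d=optics.get_image('scene'); P,uv=cloud('scene',d)
from m import circ
for z in (.255,.259,.263):
  q=P[(np.hypot(P[:,0]-.545,P[:,1]-.148)<.05)&(abs(P[:,2]-z)<.004)];print(len(q),circ(q)*1e3 if len(q)>8 else '')
cv2.imwrite('pics/s6.png',im[60:300,250:570])"
```

```text
t 27.4 pos [543.3 151.6 232.5] yaw 87.07 F [ 0.3 -1.6 -0.4] w 64.3 gf 22.5 tilt [0.0019 0.    ] q6 -84
twist 0.001 travel [-0.019 -0.022  0.805]
188 [538.98323738 146.31672905  36.80120335]
106 [537.31940376 145.94347073  39.29775593]
99 [539.14834764 145.77929916  39.21692017]
```

View pics/s6.png

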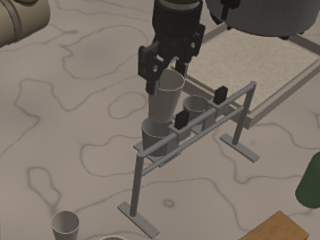

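Request:
step_arm([
  [-0.018, -0.022, 0],
  [0, 0, 0.2],
  [0, 0, 0.2],
  [0, 0, 0.15],
  [0, 0, 0.1],
  [0, 0, 0.05],
], fingers=[0.3, 0.3, 0.3, 0.3, 0.3, 0.3], twist=[0.001, 0, 0, 0, 0, 0])

```text
time_s: 28.22
position: [0.5464, 0.147, 0.1631]
tool_rot: [[-0.998, 0.058, -0.0], [0.058, 0.998, 0.0], [0.0, 0.0, -1.0]]
ft_force: [0.6, 0.3, -0.7]
grip_width: 0.0643
gripper_force: 22.5
```

Request:
step_arm([
  [0, 0, 0.03],
  [0, 0, 0.02],
  [0, 0, 0],
], fingers=[0.3, 0.3, 0.3], twist=[0, 0, 0])

```text
time_s: 28.6
position: [0.5463, 0.1472, 0.1585]
tool_rot: [[-0.998, 0.057, 0.0], [0.057, 0.998, 0.0], [-0.0, 0.0, -1.0]]
ft_force: [-0.0, 0.6, -0.2]
grip_width: 0.0638
gripper_force: 22.5
```

Request:
step_arm([
  [0, 0, 0.02],
  [0, 0, 0],
], fingers=[0.3, 0.3], twist=[0, 0])

```text
time_s: 28.85
position: [0.5462, 0.1472, 0.1564]
tool_rot: [[-0.998, 0.057, -0.0], [0.057, 0.998, 0.0], [0.0, 0.0, -1.0]]
ft_force: [-0.5, 1.3, -0.8]
grip_width: 0.0636
gripper_force: 22.5
```

Request:
step_arm([
  [0.01, 0.02, 0],
  [0, 0, 0.02],
  [0, 0, 0],
], fingers=[0.3, 0.3, 0.3], twist=[0, 0, 0])

```text
time_s: 29.22
position: [0.5454, 0.149, 0.1542]
tool_rot: [[-0.998, 0.057, -0.0], [0.057, 0.998, -0.0], [0.0, -0.0, -1.0]]
ft_force: [0.5, 0.1, -0.7]
grip_width: 0.0639
gripper_force: 22.5
```

Request:
step_arm([
  [0, 0, 0.01],
  [0, 0, 0],
], fingers=[0.3, 0.3], twist=[0, 0])

```text
time_s: 29.48
position: [0.5454, 0.149, 0.1533]
tool_rot: [[-0.998, 0.058, -0.0], [0.058, 0.998, -0.0], [0.0, -0.0, -1.0]]
ft_force: [0.3, 0.3, -0.7]
grip_width: 0.0638
gripper_force: 22.5
```

Request:
step_arm([
  [0, 0, 0.005],
  [0, 0, 0],
  [0, 0, 0],
  [0, 0, 0],
  [0, 0, 0],
  [0, 0, 0],
  [0, 0, 0],
  [0, 0, 0],
  [0, 0, 0],
  [0, 0, 0],
], fingers=[-0.45, -0.5, -0.54, -0.58, -0.62, -0.7, -0.8, -0.9, -1, -1], twist=[0, 0, 0, 0, 0, 0, 0, 0, 0, 0])

```text
time_s: 30.72
position: [0.5454, 0.1491, 0.1529]
tool_rot: [[-0.998, 0.057, 0.0], [0.057, 0.998, -0.0], [-0.0, -0.0, -1.0]]
ft_force: [-0.4, -0.4, 0.1]
grip_width: 0.0856
gripper_force: 0.0
```

Request:
step_arm([
  [0, 0, -0.1],
  [0, 0, -0.3],
  [0, 0, -0.4],
  [0, 0, -0.4],
  [0.12, -0.5, 0],
  [0.12, -0.6, 0],
  [0.12, -0.6, 0],
  [0.12, -0.6, 0],
  [0.12, -0.6, 0],
  [0.12, -0.6, 0],
], fingers=[-1, -1, -1, -1, -1, -1, -1, -1, -1, -1], twist=[0, 0, 0, 0, 0, 0, 0, 0, 0, 0])

```text
time_s: 31.98
position: [0.4527, -0.198, 0.2739]
tool_rot: [[-0.998, 0.057, 0.001], [0.057, 0.998, -0.001], [-0.001, -0.001, -1.0]]
ft_force: [0.8, 0.6, 0.3]
grip_width: 0.0855
gripper_force: 0.0
```

Request:
step_arm([
  [0, -0.5, 0],
  [0, 0, 0],
  [0, 0, 0],
], fingers=[-1, -1, -1], twist=[0, 0, 0])

```text
time_s: 32.35
position: [0.4505, -0.2457, 0.2734]
tool_rot: [[-0.998, 0.058, 0.0], [0.058, 0.998, -0.0], [-0.0, 0.0, -1.0]]
ft_force: [-0.2, 0.6, 0.7]
grip_width: 0.0854
gripper_force: 0.0
```

```bash
cat >> look.py <<'E'
    C2=[("inL%d"%z,.545,.149,(84+z)/1000) for z in (90,118,146)]+[("inS%d"%z,.550,.258,(102+z)/1000) for z in (72,100,128)]
    look(C2)
E
python3 go.py 446.4 -310 62 86.9; python3 look.py
```

```text
t 32.4 pos [ 450.5 -245.7  273.4] yaw 86.7 F [-0.2  0.6  0.7] w 85.4 gf 0.0 tilt [-0.0004  0.    ] q6 -129
twist -0.0011 travel [ 0.006 -0.644  2.114]  File "look.py", line 12
    C2=[("inL%d"%z,.545,.149,(84+z)/1000) for z in (90,118,146)]+[("inS%d"%z,.550,.258,(102+z)/1000) for z in (72,100,128)]
IndentationError: unexpected indent
```

```bash
python3 - <<'E'
s=open("look.py").read().replace('look(C)\n    C2','pass\nif 1:\n    C2').replace("    look(C2)","    look(C+C2)"); open("look.py","w").write(s)
E
python3 look.py
```

```text
top Lb [ 446.  -311.2   32.5] 82.7 53
top Sa [ 68997.8  72990.8 100258. ] 64.9 10
top Sb [548.1 -97.5  25.5] 64.5 77
top Sc [ 667.4 -201.    25.1] 64.6 84
top inL90 [549.4 146.9  34.2] 175.3 135
top inL118 [597.9 145.2  11.7] 205.0 46
top inS72 [610.3 256.3  25.1] 176.6 102
top inS100 [600.7 255.3  10.3] 204.8 43
scene Lb [ 447.5 -311.8   31.6] 83.6 223
scene Sa [ 447.6 -203.2   25.2] 65.3 153
scene Sb [549.4 -97.9  25.6] 65.3 164
scene Sc [ 668.3 -201.8   25.7] 65.7 204
scene inL90 [548.7 148.   34. ] 172.9 116
scene inL118 [591.9 143.8   9.3] 203.4 14
scene inS72 [590.1 243.4   5. ] 176.9 25
scene inS100 [11819.3 18969.4 21831.5] 202.9 14
```

Request:
step_arm([
  [0, -0.344, 0],
  [0, -0.3, 0],
  [0, 0, 0.4],
  [0, 0, 0.4],
  [0, 0, 0.4],
  [0, 0, 0.4],
  [0, 0, 0.3],
  [0, 0, 0.15],
  [0, 0, 0.064],
  [0, 0, 0],
], fingers=[-1, -1, -1, -1, -1, -1, -1, -1, -1, -1], twist=[-0.001, 0, 0, 0, 0, 0, 0, 0, 0, 0])

```text
time_s: 33.7
position: [0.4473, -0.3104, 0.0621]
tool_rot: [[-0.999, 0.054, 0.001], [0.054, 0.999, -0.001], [-0.001, -0.001, -1.0]]
ft_force: [0.7, 0.0, 0.9]
grip_width: 0.0852
gripper_force: 0.0
```

Request:
step_arm([
  [0, 0, 0],
  [0, 0, 0],
  [0, 0, 0],
  [0, 0, 0],
  [0, 0, 0],
  [0, 0, 0],
], fingers=[0.3, 0.3, 0.3, 0.3, 0.3, 0.3], twist=[0, 0, 0, 0, 0, 0])

```text
time_s: 34.45
position: [0.4474, -0.3108, 0.0629]
tool_rot: [[-0.999, 0.054, 0.002], [0.054, 0.999, -0.002], [-0.002, -0.002, -1.0]]
ft_force: [0.0, 0.2, 6.4]
grip_width: 0.0642
gripper_force: 20.5
```

Request:
step_arm([
  [0, 0, -0.05],
  [0, 0, -0.3],
  [0, 0, -0.4],
  [0, 0, -0.4],
  [0, 0, -0.4],
  [0, 0, -0.4],
  [0, 0, 0],
], fingers=[0.3, 0.3, 0.3, 0.3, 0.3, 0.3, 0.3], twist=[0, 0, 0, 0, 0, 0, 0])

```text
time_s: 35.33
position: [0.4476, -0.311, 0.2598]
tool_rot: [[-0.999, 0.054, 0.005], [0.054, 0.999, -0.005], [-0.005, -0.005, -1.0]]
ft_force: [-0.6, -1.0, -1.8]
grip_width: 0.0641
gripper_force: 22.6
```

```bash
python3 - <<'E'
from h import *
from m import circ
for n in("top","scene"):
    im,d=optics.get_image(n); P,uv=cloud(n,d)
    q=P[(np.hypot(P[:,0]-.545,P[:,1]-.149)<.042)&(abs(P[:,2]-.173)<.007)&(P[:,0]<.58)]
    A=np.c_[q[:,:2]-q[:,:2].mean(0),np.ones(len(q))]; print(n,np.round(circ(q)*1e3,1),len(q),np.linalg.lstsq(A,q[:,2],rcond=None)[0])
E
python3 go.py 545.4 149 240 86.9
```

```text
top [544.7 148.2  31.7] 170 [ 0.05504764 -0.00824577  0.16981705]
scene [545.4 148.   31.9] 198 [ 0.02614201 -0.0088265   0.17005172]
t 35.4 pos [ 446.7 -310.1  256.3] yaw 86.89 F [0.1 0.5 0.4] w 63.7 gf 22.6 tilt [0.0002 0.0002] q6 -134
twist -0.0001 travel [-0.737  4.638  0.163]
```

Request:
step_arm([
  [-0.03, 0.2, 0],
  [-0.07, 0.43, 0],
  [-0.07, 0.43, 0],
  [-0.07, 0.43, 0],
  [-0.07, 0.43, 0],
  [-0.07, 0.43, 0],
  [-0.07, 0.43, 0],
  [-0.07, 0.43, 0],
  [-0.07, 0.43, 0],
  [-0.07, 0.43, 0],
], fingers=[0.3, 0.3, 0.3, 0.3, 0.3, 0.3, 0.3, 0.3, 0.3, 0.3], twist=[0, 0, 0, 0, 0, 0, 0, 0, 0, 0])

```text
time_s: 36.67
position: [0.5342, 0.0949, 0.2556]
tool_rot: [[-0.999, 0.054, -0.002], [0.054, 0.999, 0.0], [0.002, 0.0, -1.0]]
ft_force: [1.2, -1.1, 0.2]
grip_width: 0.0641
gripper_force: 22.6
```

Request:
step_arm([
  [-0.05, 0.35, 0],
  [-0.025, 0.2, 0],
  [0, 0, 0],
  [0, 0, 0],
  [0, 0, 0],
  [0, 0, 0],
], fingers=[0.3, 0.3, 0.3, 0.3, 0.3, 0.3], twist=[0, 0, 0, 0, 0, 0])

```text
time_s: 37.42
position: [0.5454, 0.1463, 0.2566]
tool_rot: [[-0.998, 0.055, 0.0], [0.055, 0.998, -0.0], [-0.0, -0.0, -1.0]]
ft_force: [-0.7, 0.0, -0.3]
grip_width: 0.0641
gripper_force: 22.6
```

```bash
python3 go.py 545.6 149 180.5 86.9
```

```text
t 37.4 pos [545.4 146.3 256.6] yaw 86.83 F [-0.7  0.  -0.3] w 64.1 gf 22.6 tilt [-0.0001 -0.0001] q6 -84
twist -0.0004 travel [-0.     0.027  0.761]
```

Request:
step_arm([
  [0, 0.027, 0],
  [0, 0, 0.2],
  [0, 0, 0.2],
  [0, 0, 0.15],
  [0, 0, 0.1],
  [0, 0, 0.04],
  [0, 0, 0],
], fingers=[0.3, 0.3, 0.3, 0.3, 0.3, 0.3, 0.3], twist=[0, 0, 0, 0, 0, 0, 0])

```text
time_s: 38.3
position: [0.5457, 0.1497, 0.1877]
tool_rot: [[-0.999, 0.054, 0.0], [0.054, 0.999, 0.0], [-0.0, 0.0, -1.0]]
ft_force: [-0.7, 0.3, -0.7]
grip_width: 0.0643
gripper_force: 22.6
```

Request:
step_arm([
  [0, 0, 0.02],
  [0, 0, 0.02],
  [0, 0, 0],
], fingers=[0.3, 0.3, 0.3], twist=[0, 0, 0])

```text
time_s: 38.67
position: [0.5456, 0.1496, 0.1835]
tool_rot: [[-0.999, 0.054, -0.0], [0.054, 0.999, -0.0], [0.0, -0.0, -1.0]]
ft_force: [0.2, -0.1, -1.0]
grip_width: 0.0641
gripper_force: 22.6
```

```bash
python3 go.py 545.6 149 180.5 86.9
```

```text
t 38.7 pos [545.6 149.6 183.5] yaw 86.88 F [ 0.2 -0.1 -1. ] w 64.1 gf 22.6 tilt [ 0.0001 -0.    ] q6 -84
twist -0.0001 travel [-0.001 -0.006  0.03 ]
```

Request:
step_arm([
  [0, -0.005, 0.01],
  [0, 0, 0.008],
  [0, 0, 0],
], fingers=[0.3, 0.3, 0.3], twist=[0, 0, 0])

```text
time_s: 39.05
position: [0.5455, 0.1491, 0.1817]
tool_rot: [[-0.999, 0.054, -0.0], [0.054, 0.999, -0.0], [0.0, -0.0, -1.0]]
ft_force: [-0.3, 0.4, -1.0]
grip_width: 0.0639
gripper_force: 22.6
```

Request:
step_arm([
  [0, 0, 0],
  [0, 0, 0],
  [0, 0, 0],
  [0, 0, 0],
  [0, 0, 0],
  [0, 0, 0],
  [0, 0, 0],
  [0, 0, 0],
  [0, 0, 0],
  [0, 0, 0],
], fingers=[-0.45, -0.5, -0.54, -0.58, -0.62, -0.7, -0.8, -0.9, -1, -1], twist=[0, 0, 0, 0, 0, 0, 0, 0, 0, 0])

```text
time_s: 40.3
position: [0.5456, 0.1491, 0.1817]
tool_rot: [[-0.999, 0.054, -0.0], [0.054, 0.999, -0.0], [0.0, -0.0, -1.0]]
ft_force: [0.4, -0.4, -1.1]
grip_width: 0.0852
gripper_force: 0.0
```

Request:
step_arm([
  [0, 0, -0.1],
  [0, 0, -0.3],
  [0, 0, -0.4],
  [0.02, -0.5, 0],
  [0.02, -0.55, 0],
  [0.02, -0.55, 0],
  [0.02, -0.55, 0],
  [0, 0, 0],
  [0, 0, 0],
], fingers=[-1, -1, -1, -1, -1, -1, -1, -1, -1], twist=[0, 0, 0, 0, 0, 0, 0, 0, 0])

```text
time_s: 41.42
position: [0.5259, -0.0649, 0.2622]
tool_rot: [[-0.999, 0.055, 0.001], [0.055, 0.999, 0.0], [-0.001, 0.0, -1.0]]
ft_force: [0.0, 0.3, -0.7]
grip_width: 0.0856
gripper_force: 0.0
```

```bash
cat > stack.py <<'E'
from h import *
from m import circ
import sys
for n in("top","scene"):
    im,d=optics.get_image(n); P,uv=cloud(n,d); cv2.imwrite(f"pics/last_{n}.png",im)
    for x,y,z,nm in((.545,.149,.202,"L2"),(.545,.149,.174,"L1"),(.5505,.258,.174,"S1"),(.5505,.258,.202,"S2"),(.5505,.258,.230,"S3")):
        q=P[(np.hypot(P[:,0]-x,P[:,1]-y)<.042)&(abs(P[:,2]-z+.001)<.006)&(P[:,0]<.585)]
        if len(q)>15: print(n,nm,np.round(circ(q)*1e3,1),len(q),"top z",np.round(np.percentile(q[:,2],[50,95])*1e3,1))
E
python3 stack.py; python3 go.py 549 -96.4 44 86.9; python3 look.py | grep -v in
```

```text
top L2 [544.5 147.8  31.4] 73 top z [196.  198.2]
top L1 [544.4 146.4  29.7] 198 top z [171.9 178.3]
top S1 [1010.   234.5  426.9] 33 top z [174.6 178.4]
scene L2 [545.3 146.9  31. ] 152 top z [196.8 198.8]
scene L1 [545.8 147.1  29.5] 318 top z [172.9 178.4]
t 41.5 pos [526.  -64.1 262.1] yaw 86.97 F [-0.7 -0.3  0.1] w 85.2 gf 0.0 tilt [-0.0004  0.0001] q6 -107
twist 0.0004 travel [-0.247 -0.31   2.181]
top Sa [ 445.7 -202.1   25.2] 64.7 85
top Sb [546.6 -95.7  23.3] 64.7 16
top Sc [ 694.2 -181.3   25.5] 64.8 28
scene Sa [ 447.4 -203.1   25.2] 65.1 156
scene Sb [549.4 -97.7  25.6] 65.5 158
scene Sc [ 695.5 -182.4   25.8] 65.7 139
```

Request:
step_arm([
  [-0.25, -0.31, 0],
  [0, 0, 0.3],
  [0, 0, 0.45],
  [0, 0, 0.45],
  [0, 0, 0.4],
  [0, 0, 0.3],
  [0, 0, 0.15],
  [0, 0, 0.08],
  [0, 0, 0.05],
  [0, 0, 0],
], fingers=[-1, -1, -1, -1, -1, -1, -1, -1, -1, -1], twist=[0, 0, 0, 0, 0, 0, 0, 0, 0, 0])

```text
time_s: 42.88
position: [0.5494, -0.0974, 0.0442]
tool_rot: [[-0.999, 0.054, 0.001], [0.054, 0.999, -0.0], [-0.001, -0.0, -1.0]]
ft_force: [0.6, -0.2, -0.4]
grip_width: 0.0853
gripper_force: 0.0
```

Request:
step_arm([
  [0, 0, 0],
  [0, 0, 0],
  [0, 0, 0],
  [0, 0, 0],
  [0, 0, 0],
  [0, 0, 0],
  [0, 0, 0],
], fingers=[0.5, 0.5, 0.5, 0.5, 0.5, 0.5, 0.5], twist=[0, 0, 0, 0, 0, 0, 0])

```text
time_s: 43.75
position: [0.5495, -0.0975, 0.0444]
tool_rot: [[-0.999, 0.054, 0.001], [0.054, 0.999, -0.0], [-0.001, -0.0, -1.0]]
ft_force: [-0.4, 1.1, 5.7]
grip_width: 0.0515
gripper_force: 20.6
```

Request:
step_arm([
  [0, 0, -0.05],
  [0, 0, -0.3],
  [0, 0, -0.4],
  [0, 0, -0.4],
  [0, 0, -0.4],
  [0, 0, -0.3],
  [0, 0, 0],
  [0, 0, 0],
], fingers=[0.5, 0.5, 0.5, 0.5, 0.5, 0.5, 0.5, 0.5], twist=[0, 0, 0, 0, 0, 0, 0, 0])

```text
time_s: 44.75
position: [0.5487, -0.0973, 0.2277]
tool_rot: [[-0.999, 0.054, -0.002], [0.054, 0.999, 0.001], [0.002, 0.001, -1.0]]
ft_force: [-0.3, -0.7, -1.6]
grip_width: 0.0513
gripper_force: 21.2
```

```bash
python3 go.py 550.9 258.8 240 86.9; python3 - <<'E'
from h import *
for n in("top","scene"):
    im,d=optics.get_image(n); P,uv=cloud(n,d); cv2.imwrite(f"pics/last_{n}.png",im)
    def h(nm,x,y,r,z0,z1,xm=9):
        q=P[(np.hypot(P[:,0]-x,P[:,1]-y)<r)&(P[:,2]>z0)&(P[:,2]<z1)&(P[:,0]<xm)]
        print(n,nm,np.round(np.percentile(q[:,2],[90,97,99.5])*1e3,1),len(q)) if len(q) else 0
    h("Sa(66)",.446,-.203,.04,.03,.1); h("Sc(66)",.695,-.182,.04,.03,.1)
    h("L stack(202)",.545,.148,.037,.1,.25,.58); h("S sleeve(146)",.55,.258,.03,.1,.17)
E
```

```text
t 44.8 pos [548.7 -97.3 227.7] yaw 86.88 F [-0.3 -0.7 -1.6] w 51.3 gf 21.2 tilt [0.0019 0.0006] q6 -109
twist -0.0001 travel [ 0.17   3.557 -0.123]
top Sa(66) [65.7 67.5 68.4] 234
top Sc(66) [67.  69.  69.6] 17
top L stack(202) [193.1 195.8 197.4] 1218
top S sleeve(146) [141.1 143.9 145.5] 762
scene Sa(66) [65.8 67.3 68.2] 647
scene Sc(66) [66.4 67.4 69. ] 721
scene L stack(202) [194.9 197.9 199.1] 1432
scene S sleeve(146) [143.8 145.  146.9] 479
```

View pics/last_scene.png

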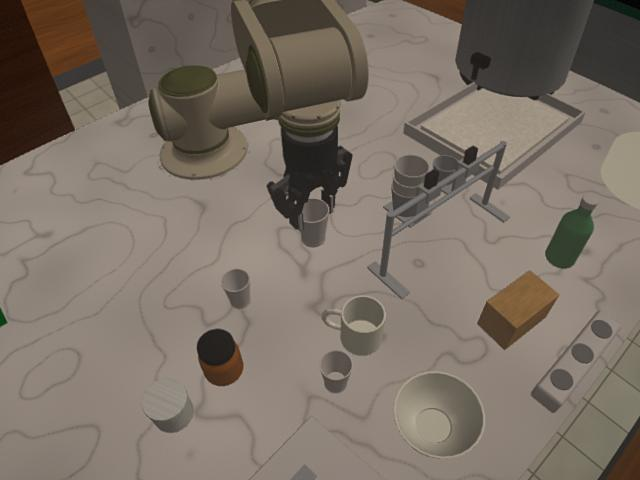

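Request:
step_arm([
  [0, 0, -0.4],
  [0.01, 0.25, 0],
  [0.02, 0.45, 0],
  [0.02, 0.45, 0],
  [0.02, 0.45, 0],
  [0.02, 0.45, 0],
  [0.02, 0.45, 0],
  [0.02, 0.45, 0],
  [0.02, 0.37, 0],
  [0.02, 0.23, 0],
], fingers=[0.5, 0.5, 0.5, 0.5, 0.5, 0.5, 0.5, 0.5, 0.5, 0.5], twist=[0, 0, 0, 0, 0, 0, 0, 0, 0, 0])

```text
time_s: 46.1
position: [0.551, 0.2597, 0.2674]
tool_rot: [[-0.999, 0.053, -0.002], [0.053, 0.999, -0.0], [0.002, -0.001, -1.0]]
ft_force: [0.2, -0.1, 0.1]
grip_width: 0.0517
gripper_force: 21.4
```

Request:
step_arm([
  [0, 0, 0],
  [0, 0, 0],
  [0, 0, 0],
  [0, 0, 0],
], fingers=[0.5, 0.5, 0.5, 0.5], twist=[0, 0, 0, 0])

```text
time_s: 46.6
position: [0.5516, 0.2573, 0.2688]
tool_rot: [[-0.998, 0.055, 0.0], [0.055, 0.998, -0.0], [-0.0, -0.0, -1.0]]
ft_force: [-0.0, 0.3, -0.0]
grip_width: 0.0511
gripper_force: 21.4
```

```bash
python3 go.py 550.8 258.5 152 86.9
```

```text
t 46.6 pos [551.6 257.3 268.8] yaw 86.83 F [-0.   0.3 -0. ] w 51.1 gf 21.4 tilt [-0. -0.] q6 -73
twist -0.0004 travel [0.009 0.011 1.168]
```

Request:
step_arm([
  [0.009, 0.011, 0.2],
  [0, 0, 0.3],
  [0, 0, 0.25],
  [0, 0, 0.15],
  [0, 0, 0.12],
  [0, 0, 0.06],
  [0, 0, 0.04],
  [0, 0, 0],
], fingers=[0.5, 0.5, 0.5, 0.5, 0.5, 0.5, 0.5, 0.5], twist=[0, 0, 0, 0, 0, 0, 0, 0])

```text
time_s: 47.6
position: [0.5508, 0.2591, 0.1569]
tool_rot: [[-0.999, 0.054, 0.0], [0.054, 0.999, -0.0], [-0.0, -0.0, -1.0]]
ft_force: [-0.0, 0.8, -0.7]
grip_width: 0.0518
gripper_force: 21.4
```

Request:
step_arm([
  [0, 0, 0.015],
  [0, 0, 0.01],
  [0, 0, 0],
], fingers=[0.5, 0.5, 0.5], twist=[0, 0, 0])

```text
time_s: 47.98
position: [0.5507, 0.259, 0.1544]
tool_rot: [[-0.999, 0.054, 0.0], [0.054, 0.999, -0.0], [-0.0, -0.0, -1.0]]
ft_force: [0.6, -1.2, 0.5]
grip_width: 0.0514
gripper_force: 21.4
```

Request:
step_arm([
  [0, 0, 0.012],
  [0, 0, 0],
], fingers=[0.5, 0.5], twist=[0, 0])

```text
time_s: 48.22
position: [0.5507, 0.259, 0.153]
tool_rot: [[-0.999, 0.054, 0.0], [0.054, 0.999, -0.0], [-0.0, -0.0, -1.0]]
ft_force: [0.4, -1.5, 0.7]
grip_width: 0.0521
gripper_force: 21.4
```

Request:
step_arm([
  [0, 0, 0],
  [0, 0, 0],
  [0, 0, 0],
  [0, 0, 0],
  [0, 0, 0],
  [0, 0, 0],
  [0, 0, 0],
  [0, 0, 0],
  [0, 0, 0],
  [0, 0, 0],
], fingers=[-0.15, -0.2, -0.24, -0.28, -0.32, -0.36, -0.45, -0.6, -0.75, -0.75], twist=[0, 0, 0, 0, 0, 0, 0, 0, 0, 0])

```text
time_s: 49.48
position: [0.5507, 0.2591, 0.153]
tool_rot: [[-0.999, 0.054, 0.0], [0.054, 0.999, 0.0], [-0.0, 0.0, -1.0]]
ft_force: [-0.2, -0.4, 0.7]
grip_width: 0.0746
gripper_force: 0.0
```

Request:
step_arm([
  [0, 0, -0.1],
  [0, 0, -0.3],
  [0, 0, -0.4],
  [0, 0, -0.4],
  [0.12, -0.5, 0],
  [0.12, -0.6, 0],
  [0.12, -0.6, 0],
  [0.12, -0.6, 0],
  [0.12, -0.6, 0],
  [0.12, -0.6, 0],
], fingers=[-0.75, -0.75, -0.75, -0.75, -0.75, -0.75, -0.75, -0.75, -0.75, -0.75], twist=[0, 0, 0, 0, 0, 0, 0, 0, 0, 0])

```text
time_s: 50.72
position: [0.459, -0.0882, 0.274]
tool_rot: [[-0.999, 0.054, 0.001], [0.054, 0.999, -0.001], [-0.001, -0.001, -1.0]]
ft_force: [0.9, -1.1, 0.2]
grip_width: 0.0749
gripper_force: 0.0
```

```bash
python3 stack.py; python3 go.py 447.2 -202 44 86.9; python3 look.py | grep -v in
```

```text
top L2 [544.5 148.   31.5] 69 top z [196.  198.3]
top L1 [544.4 146.3  29.6] 207 top z [172.1 178.1]
top S1 [550.6 257.5  26.1] 137 top z [169.5 177.2]
scene L2 [545.3 147.   31.1] 140 top z [197.2 198.8]
scene L1 [545.7 147.   29.5] 306 top z [172.7 177.9]
scene S1 [550.6 257.7  26.1] 145 top z [170.  173.2]
t 50.8 pos [458.7 -91.1 273.7] yaw 86.51 F [0.1 0.6 0.7] w 74.1 gf 0.0 tilt [-0.0007 -0.0015] q6 -112
twist -0.0022 travel [ 0.055 -1.114  2.297]
top Sa [ 446.6 -201.2   26. ] 64.7 44
top Sc [ 693.8 -182.    24.8] 64.9 51
scene Sa [ 447.4 -203.    25.2] 65.1 152
scene Sc [ 695.4 -182.5   25.7] 65.5 149
```

Request:
step_arm([
  [0.027, -0.55, 0],
  [0.028, -0.564, 0],
  [0, 0, 0.3],
  [0, 0, 0.5],
  [0, 0, 0.5],
  [0, 0, 0.4],
  [0, 0, 0.3],
  [0, 0, 0.16],
  [0, 0, 0.1],
  [0, 0, 0],
], fingers=[-0.85, -0.85, -0.85, -0.85, -0.85, -0.85, -0.85, -0.85, -0.85, -0.85], twist=[0, 0, 0, 0, 0, 0, 0, 0, 0, 0])

```text
time_s: 52.18
position: [0.4486, -0.1967, 0.047]
tool_rot: [[-0.999, 0.053, -0.0], [0.053, 0.999, 0.0], [0.0, 0.0, -1.0]]
ft_force: [0.9, 0.1, -0.5]
grip_width: 0.0788
gripper_force: 0.0
```

```bash
python3 go.py 447.4 -202 44 86.9
```

```text
t 52.2 pos [ 448.6 -196.7   47. ] yaw 86.96 F [ 0.9  0.1 -0.5] w 78.8 gf 0.0 tilt [0.0003 0.0003] q6 -125
twist 0.0003 travel [ 0.009 -0.054  0.03 ]
```

Request:
step_arm([
  [0.009, -0.054, 0.028],
  [0, 0, 0],
  [0, 0, 0],
  [0, 0, 0],
  [0, 0, 0],
  [0, 0, 0],
  [0, 0, 0],
  [0, 0, 0],
  [0, 0, 0],
], fingers=[-0.85, -0.85, 0.5, 0.5, 0.5, 0.5, 0.5, 0.5, 0.5], twist=[0, 0, 0, 0, 0, 0, 0, 0, 0])

```text
time_s: 53.3
position: [0.4472, -0.2028, 0.0447]
tool_rot: [[-0.999, 0.054, 0.001], [0.054, 0.999, -0.001], [-0.001, -0.001, -1.0]]
ft_force: [0.0, 1.0, 6.1]
grip_width: 0.0517
gripper_force: 20.4
```

Request:
step_arm([
  [0, 0, -0.05],
  [0, 0, -0.3],
  [0, 0, -0.45],
  [0, 0, -0.45],
  [0, 0, -0.45],
  [0, 0, -0.4],
  [0, 0, -0.15],
  [0, 0, 0],
  [0, 0, 0],
], fingers=[0.5, 0.5, 0.5, 0.5, 0.5, 0.5, 0.5, 0.5, 0.5], twist=[0, 0, 0, 0, 0, 0, 0, 0, 0])

```text
time_s: 54.42
position: [0.4466, -0.2025, 0.2683]
tool_rot: [[-0.999, 0.054, -0.001], [0.054, 0.999, 0.001], [0.002, 0.001, -1.0]]
ft_force: [-0.1, 0.2, 0.8]
grip_width: 0.0515
gripper_force: 21.3
```

```bash
python3 go.py 551.1 258.3 270 86.9
```

```text
t 54.4 pos [ 446.6 -202.5  268.3] yaw 86.89 F [-0.1  0.2  0.8] w 51.5 gf 21.3 tilt [0.0016 0.0011] q6 -125
twist -0.0001 travel [-0.794  4.657 -0.017]
```

Request:
step_arm([
  [-0.03, 0.2, 0],
  [-0.074, 0.43, 0],
  [-0.075, 0.43, 0],
  [-0.075, 0.43, 0],
  [-0.075, 0.43, 0],
  [-0.075, 0.43, 0],
  [-0.075, 0.43, 0],
  [-0.075, 0.43, 0],
  [-0.075, 0.43, 0],
  [-0.075, 0.43, 0],
], fingers=[0.5, 0.5, 0.5, 0.5, 0.5, 0.5, 0.5, 0.5, 0.5, 0.5], twist=[0, 0, 0, 0, 0, 0, 0, 0, 0, 0])

```text
time_s: 55.68
position: [0.5393, 0.2013, 0.2679]
tool_rot: [[-0.999, 0.054, -0.002], [0.054, 0.999, -0.0], [0.002, -0.001, -1.0]]
ft_force: [1.4, 0.1, -0.7]
grip_width: 0.0519
gripper_force: 21.3
```

Request:
step_arm([
  [-0.06, 0.35, 0],
  [-0.03, 0.22, 0],
  [0, 0, 0],
  [0, 0, 0],
  [0, 0, 0],
  [0, 0, 0],
], fingers=[0.5, 0.5, 0.5, 0.5, 0.5, 0.5], twist=[0, 0, 0, 0, 0, 0])

```text
time_s: 56.42
position: [0.5515, 0.2556, 0.2693]
tool_rot: [[-0.998, 0.055, 0.0], [0.055, 0.998, -0.0], [-0.0, -0.0, -1.0]]
ft_force: [-0.8, 0.2, -0.0]
grip_width: 0.0515
gripper_force: 21.3
```

```bash
python3 go.py 551 258.3 180.5 86.9
```

```text
t 56.4 pos [551.5 255.6 269.3] yaw 86.84 F [-0.8  0.2 -0. ] w 51.5 gf 21.3 tilt [-0. -0.] q6 -73
twist -0.0004 travel [0.006 0.026 0.888]
```

Request:
step_arm([
  [0.006, 0.024, 0],
  [0, 0, 0.25],
  [0, 0, 0.25],
  [0, 0, 0.18],
  [0, 0, 0.1],
  [0, 0, 0.06],
  [0, 0, 0],
], fingers=[0.5, 0.5, 0.5, 0.5, 0.5, 0.5, 0.5], twist=[0, 0, 0, 0, 0, 0, 0])

```text
time_s: 57.3
position: [0.5511, 0.2587, 0.1853]
tool_rot: [[-0.999, 0.054, 0.0], [0.054, 0.999, 0.0], [-0.0, 0.0, -1.0]]
ft_force: [-0.1, 0.1, -0.1]
grip_width: 0.0516
gripper_force: 21.3
```

Request:
step_arm([
  [0, 0, 0.015],
  [0, 0, 0.01],
  [0, 0, 0],
], fingers=[0.5, 0.5, 0.5], twist=[0, 0, 0])

```text
time_s: 57.68
position: [0.551, 0.2587, 0.1828]
tool_rot: [[-0.999, 0.054, 0.0], [0.054, 0.999, 0.0], [-0.0, 0.0, -1.0]]
ft_force: [0.0, -0.5, -0.9]
grip_width: 0.0516
gripper_force: 21.3
```

Now 1.5 mm more, then a slow release and on towards Sc.

Request:
step_arm([
  [0, 0, 0.015],
  [0, 0, 0],
], fingers=[0.5, 0.5], twist=[0, 0])

```text
time_s: 57.92
position: [0.551, 0.2587, 0.1811]
tool_rot: [[-0.999, 0.054, -0.0], [0.054, 0.999, -0.0], [0.0, -0.0, -1.0]]
ft_force: [-0.4, 0.7, 0.7]
grip_width: 0.0514
gripper_force: 21.3
```

Request:
step_arm([
  [0, 0, 0],
  [0, 0, 0],
  [0, 0, 0],
  [0, 0, 0],
  [0, 0, 0],
  [0, 0, 0],
  [0, 0, 0],
  [0, 0, 0],
  [0, 0, 0],
  [0, 0, 0],
], fingers=[-0.15, -0.2, -0.24, -0.28, -0.32, -0.36, -0.45, -0.6, -0.75, -0.75], twist=[0, 0, 0, 0, 0, 0, 0, 0, 0, 0])

```text
time_s: 59.18
position: [0.551, 0.2587, 0.1812]
tool_rot: [[-0.999, 0.054, 0.0], [0.054, 0.999, -0.0], [-0.0, -0.0, -1.0]]
ft_force: [-0.0, -0.0, 0.1]
grip_width: 0.0747
gripper_force: 0.0
```

Request:
step_arm([
  [0, 0, -0.1],
  [0, 0, -0.3],
  [0, 0, -0.4],
  [0, 0, -0.3],
  [0, -0.5, 0],
  [0, -0.55, 0],
  [0, -0.55, 0],
  [0, -0.55, 0],
  [0, -0.55, 0],
  [0, 0, 0],
], fingers=[-0.75, -0.75, -0.75, -0.75, -0.75, -0.75, -0.75, -0.75, -0.75, -0.75], twist=[0, 0, 0, 0, 0, 0, 0, 0, 0, 0])

```text
time_s: 60.42
position: [0.5362, -0.0141, 0.2919]
tool_rot: [[-0.998, 0.059, 0.001], [0.059, 0.998, -0.001], [-0.001, -0.001, -1.0]]
ft_force: [-0.7, -0.1, 0.6]
grip_width: 0.0748
gripper_force: 0.0
```

```bash
python3 stack.py;  python3 look.py | grep -v in; python3 go.py 695.2 -181.6 44 86.9; python3 - <<'E'
from h import *
for q in("mug",):
  for n in("top","scene"):
    for r in models.landmark_of(n,q)[:2]: print(n,q,round(r["confidence"],2),np.round(atz(n,[r["point"]],0)[0]*1000))
E
```

```text
top L2 [544.4 147.6  31.7] 39 top z [196.2 199. ]
top L1 [544.1 143.2  32.1] 96 top z [174.3 178.5]
top S1 [550.4 255.9  23.7] 177 top z [171.8 178.2]
top S2 [549.3 257.5  25.2] 68 top z [196.2 198.7]
scene L2 [545.2 146.9  31. ] 141 top z [197.1 198.9]
scene L1 [545.9 147.1  29.4] 302 top z [172.6 178.3]
scene S1 [551.2 256.8  23.7] 240 top z [172.4 178.3]
scene S2 [550.5 256.5  25.5] 127 top z [197.5 199.5]
top Sc [ 693.7 -182.1   24.6] 64.7 53
scene Sc [ 695.7 -182.3   25.9] 65.6 145
t 60.6 pos [536.4  -9.9 291.6] yaw 86.96 F [0.1 0.5 0.4] w 74.8 gf 0.0 tilt [-0.0005  0.0001] q6 -101
twist 0.0003 travel [-1.679 -1.628  2.476]
top mug 0.8 [668. -95.   0.]
scene mug 0.96 [662. -82.   0.]
scene mug 0.75 [470. 388.   0.]
```

View pics/last_top.png

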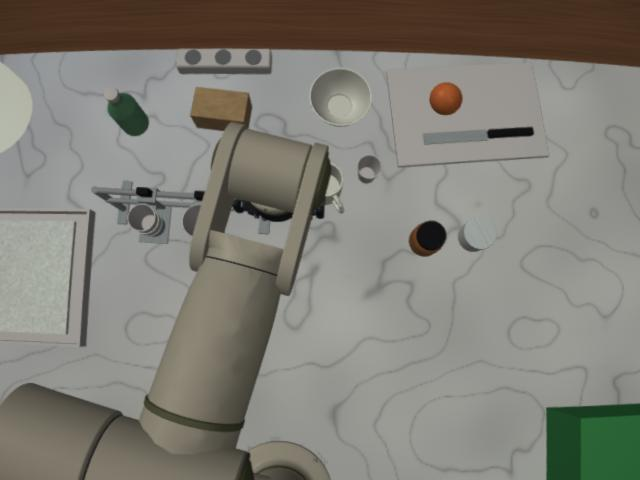

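Request:
step_arm([
  [0, 0, 0],
  [0, 0, 0],
  [0, 0, 0],
  [0, 0, 0],
], fingers=[-0.75, -0.75, -0.75, -0.75], twist=[0.05, 0.05, 0.05, 0])

```text
time_s: 61.22
position: [0.5364, -0.0101, 0.2913]
tool_rot: [[-0.866, 0.499, 0.0], [0.499, 0.866, 0.0], [-0.0, 0.0, -1.0]]
ft_force: [0.9, -1.0, -0.5]
grip_width: 0.0745
gripper_force: 0.0
```

```bash
python3 go.py 695.1 -181.7 44 60
```

```text
t 61.2 pos [536.4 -10.1 291.3] yaw 60.04 F [ 0.9 -1.  -0.5] w 74.5 gf 0.0 tilt [-0.0001  0.0001] q6 -74
twist 0.0002 travel [-2.232 -0.693  2.473]
```

Request:
step_arm([
  [-0.432, -0.133, 0],
  [-0.45, -0.14, 0],
  [-0.45, -0.14, 0],
  [-0.45, -0.14, 0],
  [-0.45, -0.14, 0],
  [0, 0, 0],
  [0, 0, 0.4],
  [0, 0, 0.4],
  [0, 0, 0.4],
  [0, 0, 0],
], fingers=[-0.85, -0.85, -0.85, -0.85, -0.85, -0.85, -0.85, -0.85, -0.85, -0.85], twist=[0, 0, 0, 0, 0, 0, 0, 0, 0, 0])

```text
time_s: 62.48
position: [0.6934, -0.1812, 0.1688]
tool_rot: [[-0.867, 0.499, -0.006], [0.499, 0.867, 0.003], [0.006, -0.001, -1.0]]
ft_force: [-0.0, -0.0, 0.8]
grip_width: 0.0789
gripper_force: 0.0
```

```bash
python3 go.py 695.1 -181.7 44 60
```

```text
t 62.5 pos [ 693.4 -181.2  168.8] yaw 60.07 F [-0.  -0.   0.8] w 78.9 gf 0.0 tilt [ 0.0062 -0.0005] q6 -84
twist 0.0004 travel [-0.018  0.004  1.248]
```

Request:
step_arm([
  [-0.01, 0, 0.4],
  [0, 0, 0.4],
  [0, 0, 0.3],
  [0, 0, 0.1],
  [0, 0, 0.05],
  [0, 0, 0],
], fingers=[-0.85, -0.85, -0.85, -0.85, -0.85, -0.85], twist=[0, 0, 0, 0, 0, 0])

```text
time_s: 63.22
position: [0.6961, -0.1834, 0.0478]
tool_rot: [[-0.865, 0.501, 0.002], [0.501, 0.865, -0.001], [-0.002, 0.0, -1.0]]
ft_force: [0.7, -0.7, 0.2]
grip_width: 0.0789
gripper_force: 0.0
```

```bash
python3 go.py 695.1 -181.7 44 60
```

```text
t 63.2 pos [ 696.1 -183.4   47.8] yaw 59.92 F [ 0.7 -0.7  0.2] w 78.9 gf 0.0 tilt [-0.0022  0.0002] q6 -84
twist -0.0005 travel [0.018 0.01  0.038]
```

Request:
step_arm([
  [0.015, 0.01, 0.035],
  [0, 0, 0],
  [0, 0, 0],
  [0, 0, 0],
  [0, 0, 0],
  [0, 0, 0],
  [0, 0, 0],
  [0, 0, 0],
  [0, 0, 0],
], fingers=[-0.85, -0.85, 0.5, 0.5, 0.5, 0.5, 0.5, 0.5, 0.5], twist=[0, 0, 0, 0, 0, 0, 0, 0, 0])

```text
time_s: 64.35
position: [0.6949, -0.1818, 0.0433]
tool_rot: [[-0.865, 0.502, 0.001], [0.502, 0.865, -0.0], [-0.001, -0.0, -1.0]]
ft_force: [-0.9, 0.2, 5.8]
grip_width: 0.0522
gripper_force: 21.0
```

```bash
python3 go.py 695.1 -181.7 44 60
```

```text
t 64.3 pos [ 694.9 -181.8   43.3] yaw 59.89 F [-0.9  0.2  5.8] w 52.2 gf 21.0 tilt [-0.0009 -0.    ] q6 -84
twist -0.0006 travel [-0.001  0.002 -0.007]
```

Request:
step_arm([
  [0, 0, -0.05],
  [0, 0, -0.3],
  [0, 0, -0.45],
  [0, 0, -0.45],
  [0, 0, -0.45],
  [0, 0, -0.4],
  [0, 0, -0.4],
  [0, 0, 0],
  [0, 0, 0],
  [0, 0, 0],
], fingers=[0.5, 0.5, 0.5, 0.5, 0.5, 0.5, 0.5, 0.5, 0.5, 0.5], twist=[0, 0, 0, 0, 0, 0, 0, 0, 0, 0])

```text
time_s: 65.6
position: [0.6945, -0.1816, 0.2909]
tool_rot: [[-0.865, 0.502, -0.003], [0.502, 0.865, 0.001], [0.003, -0.0, -1.0]]
ft_force: [-0.5, -0.4, -0.1]
grip_width: 0.0519
gripper_force: 21.2
```

```bash
python3 go.py 550.3 258 295 86.9
```

```text
t 65.6 pos [ 694.5 -181.6  290.9] yaw 59.88 F [-0.5 -0.4 -0.1] w 51.9 gf 21.2 tilt [ 0.0033 -0.0003] q6 -84
twist -0.1501 travel [ 1.677  4.312 -0.041]
```

Request:
step_arm([
  [0, 0, 0],
  [0, 0, 0],
  [0, 0, 0],
  [0.08, 0.2, 0],
  [0.155, 0.4, 0],
  [0.155, 0.4, 0],
  [0.155, 0.4, 0],
  [0.155, 0.4, 0],
  [0.155, 0.4, 0],
  [0.155, 0.4, 0],
], fingers=[0.5, 0.5, 0.5, 0.5, 0.5, 0.5, 0.5, 0.5, 0.5, 0.5], twist=[-0.05, -0.05, -0.05, 0, 0, 0, 0, 0, 0, 0])

```text
time_s: 66.85
position: [0.6071, 0.0847, 0.2917]
tool_rot: [[-0.999, 0.054, -0.002], [0.054, 0.999, 0.0], [0.002, 0.0, -1.0]]
ft_force: [-0.2, 0.9, -0.9]
grip_width: 0.052
gripper_force: 21.2
```

Request:
step_arm([
  [0.155, 0.4, 0],
  [0.155, 0.4, 0],
  [0.155, 0.4, 0],
  [0.12, 0.3, 0],
  [0.08, 0.2, 0],
  [0, 0, 0],
  [0, 0, 0],
  [0, 0, 0],
  [0, 0, 0],
], fingers=[0.5, 0.5, 0.5, 0.5, 0.5, 0.5, 0.5, 0.5, 0.5], twist=[0, 0, 0, 0, 0, 0, 0, 0, 0])

```text
time_s: 67.97
position: [0.5511, 0.2561, 0.2927]
tool_rot: [[-0.998, 0.055, -0.0], [0.055, 0.998, -0.0], [0.0, -0.0, -1.0]]
ft_force: [-0.7, 0.1, -0.3]
grip_width: 0.0524
gripper_force: 21.2
```

```bash
python3 go.py 550.3 257.6 207 86.9
```

```text
t 68.0 pos [551.1 256.1 292.7] yaw 86.83 F [-0.7  0.1 -0.3] w 52.4 gf 21.2 tilt [ 0.0001 -0.0001] q6 -73
twist -0.0004 travel [0.009 0.015 0.857]
```

Request:
step_arm([
  [0.009, 0.013, 0],
  [0, 0, 0.25],
  [0, 0, 0.22],
  [0, 0, 0.17],
  [0, 0, 0.1],
  [0, 0, 0.06],
  [0, 0, 0],
], fingers=[0.5, 0.5, 0.5, 0.5, 0.5, 0.5, 0.5], twist=[0, 0, 0, 0, 0, 0, 0])

```text
time_s: 68.85
position: [0.5501, 0.2581, 0.2128]
tool_rot: [[-0.999, 0.054, 0.0], [0.054, 0.999, 0.0], [-0.0, 0.0, -1.0]]
ft_force: [-0.1, 0.0, 0.5]
grip_width: 0.0517
gripper_force: 21.2
```

Request:
step_arm([
  [0, 0, 0.015],
  [0, 0, 0.015],
  [0, 0, 0],
], fingers=[0.5, 0.5, 0.5], twist=[0, 0, 0])

```text
time_s: 69.22
position: [0.55, 0.2581, 0.2098]
tool_rot: [[-0.999, 0.054, 0.0], [0.054, 0.999, 0.0], [-0.0, 0.0, -1.0]]
ft_force: [0.2, 0.2, -1.3]
grip_width: 0.0522
gripper_force: 21.2
```

Request:
step_arm([
  [0, 0, 0.01],
  [0, 0, 0],
], fingers=[0.5, 0.5], twist=[0, 0])

```text
time_s: 69.47
position: [0.55, 0.2581, 0.2087]
tool_rot: [[-0.999, 0.054, -0.0], [0.054, 0.999, -0.0], [0.0, -0.0, -1.0]]
ft_force: [-0.3, 0.1, -1.2]
grip_width: 0.0522
gripper_force: 21.2
```

Request:
step_arm([
  [0, 0, 0.01],
  [0, 0, 0],
], fingers=[0.5, 0.5], twist=[0, 0])

```text
time_s: 69.72
position: [0.55, 0.2581, 0.2076]
tool_rot: [[-0.999, 0.054, -0.0], [0.054, 0.999, -0.0], [0.0, -0.0, -1.0]]
ft_force: [-0.3, 0.5, -1.1]
grip_width: 0.052
gripper_force: 21.2
```

Request:
step_arm([
  [0, 0, 0],
  [0, 0, 0],
  [0, 0, 0],
  [0, 0, 0],
  [0, 0, 0],
  [0, 0, 0],
  [0, 0, 0],
  [0, 0, 0],
  [0, 0, 0],
  [0, 0, 0],
], fingers=[-0.15, -0.2, -0.24, -0.28, -0.32, -0.36, -0.45, -0.6, -0.75, -0.75], twist=[0, 0, 0, 0, 0, 0, 0, 0, 0, 0])

```text
time_s: 70.97
position: [0.55, 0.2581, 0.2077]
tool_rot: [[-0.999, 0.054, 0.0], [0.054, 0.999, 0.0], [-0.0, 0.0, -1.0]]
ft_force: [0.3, 0.7, 0.4]
grip_width: 0.075
gripper_force: 0.0
```

Request:
step_arm([
  [0, 0, -0.1],
  [0, 0, -0.3],
  [0, 0, -0.4],
  [0.2, -0.4, 0],
  [0.2, -0.5, 0],
  [0.2, -0.5, 0],
  [0.2, -0.5, 0],
  [0.2, -0.5, 0],
  [0.2, -0.5, 0],
  [0, 0, 0],
], fingers=[-0.75, -0.75, -0.75, -0.75, -0.75, -0.75, -0.75, -0.75, -0.75, -0.75], twist=[0, 0, 0, 0, 0, 0, 0, 0, 0, 0])

```text
time_s: 72.22
position: [0.4136, -0.0273, 0.2887]
tool_rot: [[-0.998, 0.059, 0.001], [0.059, 0.998, -0.001], [-0.001, -0.001, -1.0]]
ft_force: [0.4, 0.4, 0.1]
grip_width: 0.0745
gripper_force: 0.0
```

```bash
python3 stack.py; python3 -c "
import cv2
a=cv2.imread('pics/last_scene.png')[90:240,350:540]; b=cv2.imread('pics/last_top.png')[120:290,60:300]
cv2.imwrite('pics/f.png',cv2.hconcat([cv2.resize(a,(400,316)),cv2.resize(b,(400,316))]))"
```

```text
top L2 [544.6 147.9  31.5] 61 top z [196.4 198.8]
top L1 [544.5 146.3  29.7] 192 top z [172.2 178.4]
top S1 [550.3 253.9  22.4] 148 top z [171.3 178.3]
top S2 [548.9 256.7  23.3] 173 top z [198.5 206.1]
top S3 [549.  257.4  25.4] 25 top z [224. 226.]
scene L2 [545.4 146.8  31.2] 150 top z [197. 199.]
scene L1 [545.8 147.   29.4] 314 top z [172.7 178.3]
scene S1 [549.9 258.7  25.7] 149 top z [172.  177.6]
scene S2 [550.6 256.8  23.4] 247 top z [199.8 206.2]
scene S3 [550.5 257.   25.2] 86 top z [224.1 225.9]
```

View pics/f.png

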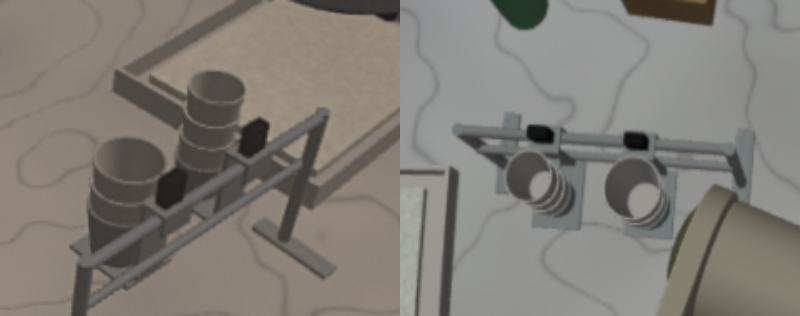

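Both stacks are nested upright on the rail: two large tumblers in the large holder, three small in the small one. The gripper is clear of everything, so I'm handing the job in.

Request:
step_arm([
  [0, 0, 0],
  [0, 0, 0],
  [0, 0, 0],
  [0, 0, 0],
], fingers=[-0.75, -0.75, -0.75, -0.75], twist=[0, 0, 0, 0])

```text
time_s: 72.82
position: [0.4145, -0.0247, 0.2877]
tool_rot: [[-0.999, 0.054, -0.0], [0.054, 0.999, 0.0], [0.0, 0.0, -1.0]]
ft_force: [-0.5, -0.3, -0.9]
grip_width: 0.0744
gripper_force: 0.0
```

```bash
python3 -c "
from rig import close_job
print(close_job())"
```

```text
the job is handed in; nothing more can be done
None
```

The job is handed in at 73 s of the allowed 210, with no verdict returned: both holders hang side by side on the rail, the two large and three small tumblers are nested upright in their own holders, and nothing else on the counter was handled; the rims measured a few millimetres below nominal, though every tumbler was released without being pressed down.

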